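# Pack the subframe kit tote and push it up onto the lift deck

### The job

Pack the kit tote: slide its divider back so that the front section takes the long stays lying lengthwise and the rear section still takes the flanged bosses, then lay every stay present in the front section and every boss in the rear one, down on the floor of the tote. With everything packed, raise only the tote's front edge by its handle and rest it on the deck's step while the rear stays on the bench, then push the tote over the step, never carrying it, until it stands square on the deck, roughly in the middle of its width, with its handle fully home against the back stop. Leave the other things on the bench where they are.

Things in the scene. Friction and masses are not known exactly. Their poses are not given: they have to be found in the camera images.
- tote_c (a point): Kit tote, an open grey plastic tray: outside 144 mm (its x) by 232 mm (its y, lengthwise) by 36 mm tall, walls and floor 4 mm, about 0.45 kg empty. This point is its centre, half-way up (18 mm above its underside). Its +y end is the front, with the handle, and faces the deck; -y is the rear.
- tote: The same tote; origin at the centre of its underside, same axes.
- tote_grip (a point): Middle of the tote's handle bar at its front end: a round steel bar 12 mm thick, 90 mm long along the tote's x, 38 mm above the tote's underside and 32 mm ahead of its front wall (26 mm free between bar and wall; 78 mm free between the bar's two legs). It may turn in the fingers as the front is raised.
- tote_nose (a point): Foremost point of the handle bar, 38 mm ahead of the tote's front wall, 38 mm above its underside.
- tote_front (a point): Middle of the tote's bottom front edge (116 mm ahead of the centre).
- tote_rear (a point): Middle of the tote's bottom rear edge (116 mm behind the centre).
- divider (a joint): Place of the tote's cross divider in m: 0 in the middle, growing as it slides towards the rear, range -0.03 to 0.08. The front section is then 109.5 mm + value long, the rear section 109.5 mm - value; both are 136 mm wide. It slides with about 1 N and stays where it is left.
- divider_tab (a point): Centre of the black finger tab on top of the divider: 10 mm thick along the tote's y, 44 mm wide along its x, 24 mm tall, its centre 49 mm above the tote's underside. The divider plate below it is 5 mm thick and reaches 38 mm above the underside.
- stay0_c (a point): Long part 0 (may be absent): aluminium subframe stay, a flat-lying bar 150 mm long (its y), 14 mm wide (its x), 14 mm tall, with a round eye 20 mm across at each end; 90 g. This point is its centre, 7 mm above its underside.
- stay1_c (a point): Long part 1 (may be absent): aluminium subframe stay, a flat-lying bar 150 mm long (its y), 14 mm wide (its x), 14 mm tall, with a round eye 20 mm across at each end; 90 g. This point is its centre, 7 mm above its underside.
- stay2_c (a point): Long part 2 (may be absent): aluminium subframe stay, a flat-lying bar 150 mm long (its y), 14 mm wide (its x), 14 mm tall, with a round eye 20 mm across at each end; 90 g. This point is its centre, 7 mm above its underside.
- boss0_c (a point): Short part 0 (may be absent): steel flanged boss, a 34 x 34 x 10 mm square flange with an upright round stub 16 mm across on it, 50 mm tall in all (its z); 60 g. This point is on its axis, 25 mm above its underside.
- boss1_c (a point): Short part 1 (may be absent): steel flanged boss, a 34 x 34 x 10 mm square flange with an upright round stub 16 mm across on it, 50 mm tall in all (its z); 60 g. This point is on its axis, 25 mm above its underside.
- boss2_c (a point): Short part 2 (may be absent): steel flanged boss, a 34 x 34 x 10 mm square flange with an upright round stub 16 mm across on it, 50 mm tall in all (its z); 60 g. This point is on its axis, 25 mm above its underside.
- deck: Raised steel deck, fixed: 16 mm high, 220 mm wide (its x), its step edge marked with yellow and black stripes. Origin at the middle of the step edge, at bench height; the deck runs from there 315 mm along its +y. The face of the upright back stop (60 mm tall above the deck) lies at y = 295 mm.
- jar: Bystander, not to be disturbed: small closed jar, 44 mm across, 60 mm tall; origin under its centre.
- tape: Bystander, not to be disturbed: roll of paper tape lying flat, 80 mm across, 20 mm tall; origin under its centre.
- cleaner: Bystander, not to be disturbed: bottle, 64 mm across, 170 mm tall; origin under its centre.
- marker: Bystander, not to be disturbed: paint marker lying flat, 12 x 120 mm; origin under its centre.
Mind the look-alikes: they are no part of the job. What is shaped like the part that bears boss1_c but orange is not meant.

How it is judged (in metres and radians):
On the way, in this order (a step that is already met when the one before it is completed fails the run):
1. the divider is slid back so that stays fit in front of it and bosses behind it (value of joint divider between 0.0385 and 0.075 m), for 0.2 s.
2. all stays lie lengthwise in the front section and all bosses are in the rear section (x of stay0_c in the frame of tote between -0.07 and 0.07 m and y of stay0_c in the frame of tote between -0.11 and 0.114 m and y of each of stay0_c, stay1_c, stay2_c in the frame of divider_tab above 0.06 m and z of each of stay0_c, stay1_c, stay2_c in the frame of tote below 0.036 m and angle between the y axis of each of stay0_c, stay1_c, stay2_c and the y axis of tote, either way round below 0.3 rad and x of boss0_c in the frame of tote between -0.07 and 0.07 m and y of each of boss0_c, boss1_c, boss2_c in the frame of tote above -0.114 m and y of each of boss0_c, boss1_c, boss2_c in the frame of divider_tab below -0.008 m and z of each of boss0_c, boss1_c, boss2_c in the frame of tote below 0.045 m and x of stay1_c in the frame of tote between -0.07 and 0.07 m and y of stay1_c in the frame of tote between -0.11 and 0.114 m and x of boss1_c in the frame of tote between -0.07 and 0.07 m and x of stay2_c in the frame of tote between -0.07 and 0.07 m and y of stay2_c in the frame of tote between -0.11 and 0.114 m and x of boss2_c in the frame of tote between -0.07 and 0.07 m), for 0.2 s.
3. the tote's front edge rests on the deck while its rear edge is still on the bench (height (world z) of tote_front above 0.0145 m and y of tote_front in the frame of deck above 0.004 m and height (world z) of tote_rear below 0.008 m and contact force between tote and deck above 0.2 N), for 0.2 s.
At the end, for the whole second after the job is handed in: Tote flat and at rest on the deck, handle within 12 mm of the stop, within 28 mm of the centre line and 0.12 rad of square; divider 38.5 to 75 mm back; all stays low and lengthwise (0.3 rad) in the front section, all bosses low in the rear one (all of step 1 and all of step 2 and y of tote_nose in the frame of deck above 0.283 m and y of tote_rear in the frame of deck above 0.005 m and x of tote in the frame of deck between -0.028 and 0.028 m and angle between the y axis of tote and the y axis of deck, either way round below 0.12 rad and angle between tote's own z axis and vertical below 0.03 rad and height (world z) of tote between 0.012 and 0.022 m and linear speed of tote below 0.01 m/s); the robot touches nothing.
It fails at once if the tote is carried (its rear edge raised more than 20 mm above the deck) (height (world z) of tote_rear above 0.036 m).
It fails at once if the tote is tipped more than 0.4 rad (angle between tote's own z axis and vertical above 0.4 rad).
It fails at once if a bystander (jar, tape, cleaner, marker) is displaced by more than 40 mm (distance of any of jar, tape, cleaner, marker from where it was at the start of the episode above 0.04 m).
Of stay0, stay1, stay2 only 2 to 3 are there at a start; the rules pass over those that are not, and their reading is None.
Of boss0, boss1, boss2 only 2 to 3 are there at a start; the rules pass over those that are not, and their reading is None.
At some moment in a run one of stay0, stay1, stay2, boss0, boss1, boss2 may be knocked a few centimetres aside while the robot is not near it.
Once in a run the grip may slacken for a moment while it holds something.
It also fails if it takes over 210 s, if anything falls off the work surface, if the arm or the gripper's body presses on something with over 40 N, if the wrist force passes 120 N, or if a joint passes its speed limit or range.

### The arm

A 6-joint arm with a two-finger parallel gripper is mounted at the origin on the work surface. World frame = base frame: x ahead of the robot, y to its left, z up, the work surface at z = 0. Lengths are in mm, angles in rad, forces in N, time in s.
With the tool pointing down it reaches from about 350 to 775 mm from the base axis. Payload 7.3 kg.
Tool frame: the origin (TCP) lies at the very end of the fingers, on their centre line; the grasp point (between the pads) lies 19 mm behind it; z points along the fingers, y is the line along which they close (so a half turn about z gives the same grasp; the last joint's range is limited). The gripper opens to 92 mm and grips with 3 to 60 N. Pads are 19 mm wide; open, the fingers measure 130 mm over their backs; the gripper's body (75 mm by 190 mm) begins 47 mm behind the grasp point.
Start: joints at [1.03, 0.342, 1.524, -0, 1.275, -0.146], TCP at [201.916, 484.642, 197.741] pointing down, gripper open.
Joint ranges: [-2.53, 2.53], [-0.77, 2.02], [0.04, 2.7], [-1, 4.14], [0.28, 2.66], [-3.11, 3.11]. Speed limits (rad/s): [2.57, 2.57, 3.14, 3.14, 3.14, 3.14].

### API

Orientations are given as a unit quaternion [w, x, y, z].
In Python, from bench import telemetry, camera, camera_info, ticket, trace, spot_point gives the robot as it stands.
- The arm moves only by the tool jog_arm, never from a script. Its argument "motion" is a list of rows, each an object with "dp": the shift along the world's x, y, z in m, a list of three; "dr": the turn, a rotation vector about the world's x, y, z in degrees, a list of three. A call has 1 to 5 rows; each row shifts and turns the commanded pose from where the row before left it; what a row does not reach is not made up. A row lasts 1/12 s, in which the tool goes at most 41.7 mm and 7.16 degrees, less where a joint would pass 70% of its speed; a pose out of reach is approached as far as the arm can. A call with a gripper value outside its range is refused whole. "claw" is the opening, from 0 (shut) to 1 (fully open), set as the call begins (left out, the last holds). The fingers move at their own pace and stop on an object; "squeeze" is the grip in N (left out, the last holds). Time passes only in rows, so rows that do not move let the fingers close. It gives the time, the measured TCP pose, the force, the opening and the grip force at its end, in the units of the state.
- telemetry.state(): the state, without advancing time (a new reading comes with each control period).
- camera(name): name is "side" or "top"; returns the picture (480x640x3 uint8, red, green, blue); there is no depth.
- camera_info(name): a dict with "intrinsics" (3x3 intrinsics, pixels), "position" and "rotation" of the camera in the world. Camera axes: x right, y down, z forward; pixel columns grow to the right and rows downward; lengths in mm; the calibration is good to about 2 mm. A picture is of the moment at which its call begins. camera_info takes no time and is no camera call.
- ticket.job_done(): hands the job in; it is judged then, once.
Trained networks look in the newest picture that a camera, given by its name, has taken for a name from the list of things; names that differ only in an ending like _2 or _b are one class to them, and where a whole thing is asked for, a point or a joint stands for the part that bears it (a point fixed in the world has none). Each returns a list of dicts, best first, with "p" (0 to 1); they miss things now and then, are a little off and sometimes report something else, mostly with a low value. They report only what shows in the picture. A call takes as long as a camera call. They do not tell look-alikes from the thing itself.
- trace(camera, target): "mask" (480x640 bool, what is visible of it) and "location" ([column, row] in pixels, amid what is visible of it).
- spot_point(camera, target): "location" ([column, row] in pixels: a listed point, or the origin of a listed thing).
The state is a dict: "time_s": time; "q": joint angles; "dq": joint speeds; "joint_torque": joint torques, N m; "position": TCP position; "ee_rot": TCP orientation; "contact_force": force on the tool from outside, world axes, zero at the start; "ft_torque": the same for the moment, N m; "finger_gap": finger opening in mm; "finger_force": force on a finger pad.
Only numpy, scipy, OpenCV 4.12 (cv2) and the standard library are available. Lean on these libraries where they do the work, as an engineer would, in place of code of your own. Each camera call takes 0.05 s, during which the arm holds its last target. There are 200 camera calls.

## Working session

There is one attempt and no reset: what is moved stays moved. The work goes in short steps, Python scripts to look and compute and a tool call to move; the robot and the scene stay as the last step left them, time stands still between calls to the robot, and variables do not carry over. Pictures are saved under pics/ and viewed, at most 14 in all, crops included, and the job is handed in when it is done.

Besides the shell and the picture viewer there is one more tool, called after "Call:" by a JSON object that holds its "name" and its "arguments". jog_arm: Moves the arm, as the interface text tells. Its arguments: {"type":"object","properties":{"motion":{"type":"array","items":{"type":"object","properties":{"dp":{"type":"array","items":{"type":"number"}},"dr":{"type":"array","items":{"type":"number"}}}}},"claw":{"type":"number"},"squeeze":{"type":"number"}},"required":["motion"]}

```bash
mkdir -p pics; cat > h.py <<'E'
import numpy as np,cv2
from bench import telemetry,camera,camera_info,trace,spot_point
def snap(n,f):
    im=camera(n); cv2.imwrite('pics/'+f,im[:,:,::-1]); return im
def ray(n,px,z):
    c=camera_info(n);K=np.array(c["intrinsics"]);R=np.array(c["rotation"]);
    if R.shape!=(3,3):
        from scipy.spatial.transform import Rotation as Ro
        R=Ro.from_quat(np.r_[R[1:],R[0]]).as_matrix()
    t=np.array(c["position"]);d=R@np.linalg.solve(K,[px[0],px[1],1]);return t+d*(z-t[2])/d[2]
def pt(n,name,z,k=4):
    for r in spot_point(n,name)[:k]:
        print(n,name,round(r["p"],2),np.round(r["location"]),np.round(ray(n,r["location"],z),0))
E
python3 - <<'E'
from h import *
for n in("top","side"): snap(n,n+"0.png");c=camera_info(n);print(c)
print(telemetry.state())
Z=dict(tote_c=18,tote_grip=38,tote_front=0,tote_rear=0,divider_tab=49,stay0_c=7,boss0_c=25,deck=0,jar=0,tape=0,cleaner=0,marker=0)
for k,z in Z.items(): pt("top",k,z)
E
```

```text
{'intrinsics': array([[552.88008156,   0.        , 304.3189963 ],
       [  0.        , 552.88008156, 236.09394452],
       [  0.        ,   0.        ,   1.        ]]), 'position': array([ 285.02968139,   56.0937001 , 1508.25720815]), 'rotation': array([ 0.06938572, -0.70269841,  0.70538699, -0.06188508])}
{'intrinsics': array([[539.83797932,   0.        , 316.79268452],
       [  0.        , 539.83797932, 236.09604109],
       [  0.        ,   0.        ,   1.        ]]), 'position': array([-170.54742772, -636.61205133,  755.53664652]), 'rotation': array([-0.42919275,  0.81388053, -0.34282434,  0.18937673])}
{'time_s': 0.1, 'q': array([ 1.03002363e+00,  3.42638339e-01,  1.52491884e+00, -1.03042200e-05,
        1.27541656e+00, -1.45977518e-01]), 'dq': array([-0.0001189 , -0.00167833, -0.00154419, -0.00099226,  0.00058592,
       -0.00010145]), 'joint_torque': array([ 7.58452443e-04, -4.32003736e+01, -2.44693959e+01,  7.18017155e-02,
        5.26141527e-02, -4.05650894e-05]), 'position': array([201.68470856, 484.27314492, 197.12305468]), 'ee_rot': array([-2.27842804e-04,  1.96116603e
[... 411 characters left out ...]
op tote_front 0.97 [344. 262.] [495. -39.   0.]
top tote_rear 0.63 [433. 252.] [ 522. -282.    0.]
top divider_tab 0.71 [390. 253.] [ 512. -158.   49.]
top stay0_c 0.66 [478. 248.] [ 532. -404.    7.]
top stay0_c 0.29 [451. 195.] [ 683. -338.    7.]
top boss0_c 0.68 [338. 199.] [667. -21.  25.]
top deck 0.94 [296. 260.] [503.  95.   0.]
top deck 0.52 [433. 250.] [ 527. -282.    0.]
top jar 0.83 [312. 185.] [716.  50.   0.]
top jar 0.49 [389. 257.] [ 509. -162.    0.]
top tape 0.58 [455. 195.] [ 683. -351.    0.]
top tape 0.5 [388. 263.] [ 494. -159.    0.]
top tape 0.22 [376. 200.] [ 670. -128.    0.]
top cleaner 0.87 [152. 228.] [595. 498.   0.]
top cleaner 0.64 [332. 262.] [495.  -4.   0.]
```

View pics/top0.png

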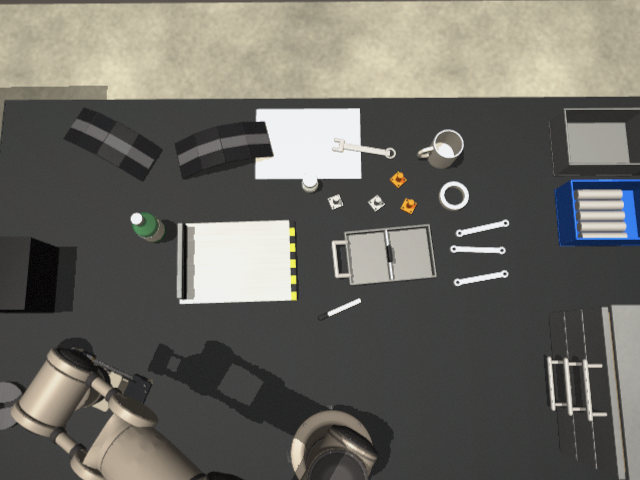

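View pics/side0.png

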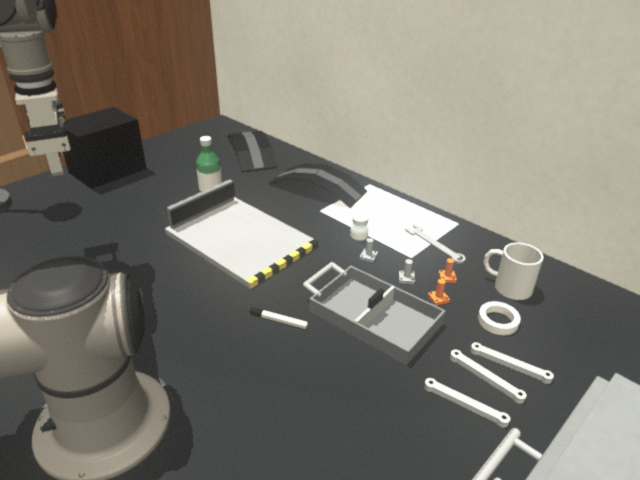

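The top view shows the tote at about (390,255), divider tab at (390,254), handle at (338,259). There are three stays near (478,250), (481,278) and (482,228), and grey bosses at (335,201) and (376,203), with orange look-alikes at (398,179) and (409,206). The deck's striped edge is at column 293. The side view agrees.

```bash
python3 - <<'E'
from h import *
im=cv2.imread('pics/top0.png');g=im.min(axis=2)
def comps(x0,y0,x1,y1,t,z,amin):
    m=(g[y0:y1,x0:x1]>t).astype(np.uint8)
    n,l,s,c=cv2.connectedComponentsWithStats(m)
    for i in range(1,n):
        if s[i,4]<amin: continue
        p=np.argwhere(l==i)[:,::-1].astype(np.float32); r=cv2.minAreaRect(p)
        b=cv2.boxPoints(r)+[x0,y0]; W=np.array([ray("top",q,z)[:2] for q in b])
        e=[W[1]-W[0],W[2]-W[1]]; L=max(e,key=np.linalg.norm); S=min(e,key=np.linalg.norm)
        print(s[i,4],np.round(c[i]+[x0,y0],1),'c',np.round(W.mean(0),1),'len',np.round([np.linalg.norm(L),np.linalg.norm(S)]),'ang',round(np.degrees(np.arctan2(L[1],L[0])),1))
print('stays');comps(445,215,515,290,130,14,30)
print('boss');comps(325,190,390,215,90,12,10)
print('deck');comps(170,210,310,310,150,16,500)
print('tote');comps(325,220,440,290,75,30,300)
print('jar,marker');comps(300,170,322,195,120,60,30);comps(315,295,365,322,120,10,20)
sl=[]
for k,z in (("stay0_c",7),("boss0_c",25),("divider_tab",49),("tote_grip",38),("tote_c",18),("tote_nose",38),("tote_rear",0)): pt("side",k,z)
for k in("tote_c","stay0_c","boss0_c"):
  pass
s=camera("top")
for k in ("boss0_c","stay0_c","divider_tab"):
  for r in trace("top",k): print(k,r["p"],np.round(r["location"]),r["mask"].sum())
b=cv2.resize(im[170:310,280:520],None,fx=3.3,fy=3.3,interpolation=cv2.INTER_CUBIC);cv2.imwrite('pics/c0.png',b)
E
```

```text
stays
307 [482.  227.7] c [ 587.2 -417. ] len [149.  20.] ang -77.9
328 [477.3 249.1] c [ 528.  -400.8] len [150.  20.] ang -91.5
324 [480.9 277.6] c [ 449.9 -405.4] len [150.  19.] ang -80.4
boss
154 [334.8 201.4] c [664.3 -13.8] len [36. 36.] ang -159.6
159 [375.8 202.5] c [ 660.5 -127.8] len [38. 36.] ang -53.0
deck
7895 [240.8 261.8] c [497.4 264. ] len [311. 221.] ang -88.4
tote
4819 [385.8 254.8] c [ 512.1 -140.6] len [280. 149.] ang -84.8
jar,marker
366 [309.9 178.7] c [711.2  53.9] len [59. 57.] ang 179.5
178 [343.9 306.8] c [372.7 -34.3] len [97. 13.] ang -66.5
side stay0_c 0.88 [486. 376.] [ 528. -403.    7.]
side stay0_c 0.56 [285. 263.] [503. 100.   7.]
side stay0_c 0.31 [511. 358.] [ 600. -414.    7.]
side boss0_c 0.56 [368. 248.] [665. -12.  25.]
side divider_tab 0.93 [374. 298.] [ 510. -155.   49.]
side divider_tab 0.19 [496. 322.] [ 621. -363.   49.]
side tote_grip 0.74 [316. 274.] [496.  -7.  38.]
side tote_c 0.85 [375. 314.] [ 503. -165.   18.]
side tote_c 0.58 [380. 308.] [ 525. -160.   18.]
side tote_nose 0.76 [318. 272.] [503.  -5.  38.]
side tote_rear 0.93 [425. 343.] [ 524. -274.    0.]
boss0_c 0.6 [337. 202.] 172
boss0_c 0.29 [387. 255.] 5031
stay0_c 0.63 [478. 248.] 285
divider_tab 0.8 [388. 252.] 141
```

View pics/c0.png

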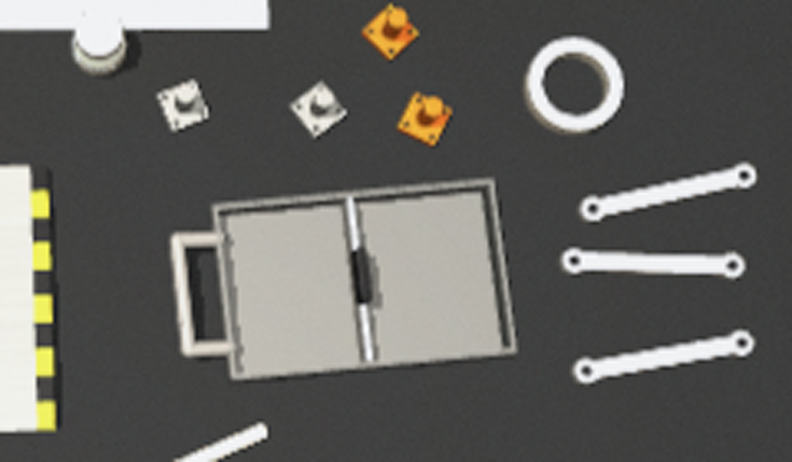

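Call:
{"name": "jog_arm", "arguments": {"motion": [{"dp": [0.0155,-0.032,0],"dr": [0,0,1.4]},{"dp": [0.0155,-0.032,0],"dr": [0,0,1.4]},{"dp": [0.0155,-0.032,0],"dr": [0,0,1.4]},{"dp": [0.0155,-0.032,0],"dr": [0,0,1.4]},{"dp": [0.0155,-0.032,0],"dr": [0,0,1.4]}], "claw": 0.6}}

```text
time_s: 1.67
position: [279.7, 323.2, 197.8]
ee_rot: [0.0, 0.135, 0.991, 0.0]
contact_force: [1.3, 0.6, -0.6]
finger_gap: 63.2
finger_force: 0.0
```

Call:
{"name": "jog_arm", "arguments": {"motion": [{"dp": [0.0155,-0.032,0],"dr": [0,0,1.4]},{"dp": [0.0155,-0.032,0],"dr": [0,0,1.4]},{"dp": [0.0155,-0.032,0],"dr": [0,0,1.4]},{"dp": [0.0155,-0.032,0],"dr": [0,0,1.4]},{"dp": [0.0155,-0.032,0],"dr": [0,0,1.4]}]}}

```text
time_s: 2.08
position: [357.4, 163.0, 198.0]
ee_rot: [0.0, 0.074, 0.997, 0.0]
contact_force: [0.6, 0.2, 0.6]
finger_gap: 55.1
finger_force: 0.0
```

Call:
{"name": "jog_arm", "arguments": {"motion": [{"dp": [0.0155,-0.032,0],"dr": [0,0,1.4]},{"dp": [0.0155,-0.032,0],"dr": [0,0,1.4]},{"dp": [0.0155,-0.032,0],"dr": [0,0,1.4]},{"dp": [0.0155,-0.032,0],"dr": [0,0,1.4]},{"dp": [0.0155,-0.032,0],"dr": [0,0,1.4]}]}}

```text
time_s: 2.5
position: [434.9, 2.8, 198.0]
ee_rot: [0.0, 0.014, 1.0, 0.0]
contact_force: [0.5, 1.3, -0.3]
finger_gap: 55.3
finger_force: 0.0
```

Call:
{"name": "jog_arm", "arguments": {"motion": [{"dp": [0.0155,-0.032,-0.015],"dr": [0,0,1.4]},{"dp": [0.0155,-0.032,-0.015],"dr": [0,0,1.4]},{"dp": [0.0155,-0.032,-0.015],"dr": [0,0,1.4]},{"dp": [0.0155,-0.032,-0.015],"dr": [0,0,1.4]},{"dp": [0.0155,-0.032,-0.015],"dr": [0,0,1.4]}]}}

```text
time_s: 2.92
position: [512.4, -157.2, 122.0]
ee_rot: [0.0, -0.047, 0.999, 0.0]
contact_force: [1.2, 0.3, 0.5]
finger_gap: 54.8
finger_force: 0.0
```

Call:
{"name": "jog_arm", "arguments": {"motion": [{"dp": [0,0,0]},{"dp": [0,0,0]}]}}

```text
$.motion[0]: bad value
```

Call:
{"name": "jog_arm", "arguments": {"motion": [{"dp": [0,0,-0.03],"dr": [0,0,0]},{"dp": [0,0,-0.03],"dr": [0,0,0]},{"dp": [0,0,-0.018],"dr": [0,0,0]},{"dp": [0,0,0],"dr": [0,0,0]}]}}

```text
time_s: 3.25
position: [509.2, -154.5, 40.8]
ee_rot: [-0.003, -0.047, 0.999, 0.002]
contact_force: [-0.5, 0.8, 0.6]
finger_gap: 55.0
finger_force: 0.0
```

Call:
{"name": "jog_arm", "arguments": {"motion": [{"dp": [0,0,0],"dr": [0,0,0]},{"dp": [0,0,0],"dr": [0,0,0]},{"dp": [0,0,0],"dr": [0,0,0]},{"dp": [0,0,0],"dr": [0,0,0]},{"dp": [0,0,0],"dr": [0,0,0]}], "claw": 0, "squeeze": 10}}

```text
time_s: 3.67
position: [512.6, -155.5, 46.0]
ee_rot: [0.001, -0.047, 0.999, -0.0]
contact_force: [0.1, -0.6, 0.1]
finger_gap: 26.6
finger_force: 0.0
```

Call:
{"name": "jog_arm", "arguments": {"motion": [{"dp": [0,0,0],"dr": [0,0,0]},{"dp": [0,0,0],"dr": [0,0,0]}]}}

```text
time_s: 3.83
position: [512.1, -155.4, 45.2]
ee_rot: [0.0, -0.047, 0.999, -0.0]
contact_force: [0.5, 0.3, -0.2]
finger_gap: 13.0
finger_force: 0.0
```

Call:
{"name": "jog_arm", "arguments": {"motion": [{"dp": [0,0,0],"dr": [0,0,0]},{"dp": [0,0,0],"dr": [0,0,0]},{"dp": [0,0,0],"dr": [0,0,0]}]}}

```text
time_s: 4.08
position: [511.9, -155.3, 44.7]
ee_rot: [-0.0, -0.047, 0.999, 0.0]
contact_force: [0.2, -0.2, -0.7]
finger_gap: 0.3
finger_force: 0.0
```

Call:
{"name": "jog_arm", "arguments": {"motion": [{"dp": [0.001,-0.011,0],"dr": [0,0,0]},{"dp": [0.001,-0.011,0],"dr": [0,0,0]},{"dp": [0.001,-0.011,0],"dr": [0,0,0]},{"dp": [0.001,-0.011,0],"dr": [0,0,0]},{"dp": [0.001,-0.012,0],"dr": [0,0,0]}]}}

```text
time_s: 4.5
position: [516.9, -213.0, 44.7]
ee_rot: [-0.0, -0.047, 0.999, 0.0]
contact_force: [-0.3, 0.1, 0.0]
finger_gap: 0.6
finger_force: 0.0
```

Call:
{"name": "jog_arm", "arguments": {"motion": [{"dp": [0,0,0],"dr": [0,0,0]},{"dp": [0,0,0],"dr": [0,0,0]}]}}

```text
time_s: 4.67
position: [516.7, -212.3, 44.5]
ee_rot: [-0.0, -0.046, 0.999, 0.0]
contact_force: [-0.3, 1.0, 0.0]
finger_gap: 0.5
finger_force: 0.0
```

Call:
{"name": "jog_arm", "arguments": {"motion": [{"dp": [0,0,0],"dr": [0,0,0]},{"dp": [0,0,0],"dr": [0,0,0]},{"dp": [0,0,0],"dr": [0,0,0]},{"dp": [0,0,0.03],"dr": [0,0,0]},{"dp": [0,0,0.04],"dr": [0,0,0]}], "claw": 0.5}}

```text
time_s: 5.08
position: [514.6, -209.5, 112.3]
ee_rot: [-0.003, -0.047, 0.999, 0.002]
contact_force: [1.5, -0.7, 0.4]
finger_gap: 29.4
finger_force: 0.0
```

Call:
{"name": "jog_arm", "arguments": {"motion": [{"dp": [-0.03,0.0,0.03],"dr": [0,0,0]},{"dp": [-0.03,0,0.03],"dr": [0,0,0]},{"dp": [-0.03,0,0.02],"dr": [0,0,0]},{"dp": [-0.03,0,0],"dr": [0,0,0]},{"dp": [0,0,0],"dr": [0,0,0]}]}}

```text
time_s: 5.5
position: [394.4, -210.4, 195.0]
ee_rot: [-0.0, -0.047, 0.999, -0.0]
contact_force: [0.7, -0.1, 0.1]
finger_gap: 46.0
finger_force: 0.0
```

```bash
python3 - <<'E'
from h import *
im=snap("top","top1.png");b=cv2.resize(im[170:310,280:520,::-1],None,fx=3.3,fy=3.3,interpolation=cv2.INTER_CUBIC);cv2.imwrite('pics/c1.png',b)
pt("top","divider_tab",49);pt("top","tote_c",18)
E
```

```text
top divider_tab 0.67 [386. 254.] [ 510. -147.   49.]
top tote_c 0.93 [387. 255.] [ 512. -152.   18.]
top tote_c 0.72 [388. 258.] [ 503. -156.   18.]
```

View pics/c1.png

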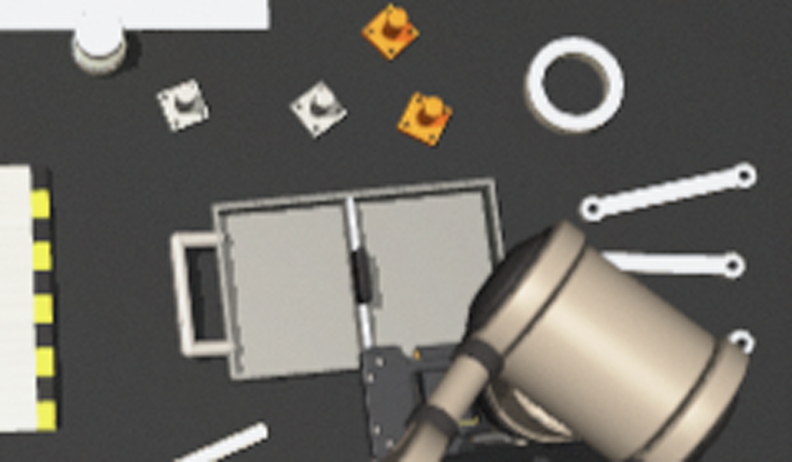

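The divider tab still sits at crop (360,275): the fingers shut on nothing, so tab and tote have not moved. I'll check where the fingertips really are in both views.

```bash
cat >> h.py <<'E'
def proj(n,P):
    from scipy.spatial.transform import Rotation as Ro
    c=camera_info(n);K=np.array(c["intrinsics"]);q=np.array(c["rotation"]);R=Ro.from_quat(np.r_[q[1:],q[0]]).as_matrix()
    v=K@(R.T@(np.array(P,float)-c["position"]));return v[:2]/v[2]
E
python3 - <<'E'
from h import *
s=telemetry.state();print(s["position"],s["ee_rot"],s["q"],s["finger_gap"])
im=snap("side","side1.png").copy()
p=s["position"]
for P,c in((p,(255,0,0)),(p+[0,0,66],(0,255,0)),([512,-157,49],(0,0,255))):
    u=proj("side",P);print(u,proj("top",P));cv2.circle(im,tuple(int(x) for x in u),3,c,-1)
cv2.imwrite('pics/c2.png',cv2.resize(im[180:420,240:560,::-1],None,fx=2.5,fy=2.5))
E
```

```text
[ 398.35750979 -211.27409661  194.01203033] [ 5.48991386e-04 -4.68929848e-02  9.98899737e-01 -2.48630656e-04] [-6.58156072e-01  2.08874240e-01  1.72122124e+00  3.55748741e-04
  1.21033874e+00 -2.32289807e+00] 46.19572921910625
[364.84227599 279.06123849] [423.09644023 291.07599348]
[367.47961004 246.66461121] [428.96486158 288.52312384]
[375.62926468 298.71506982] [389.98938009 253.21004041]
```

View pics/c2.png

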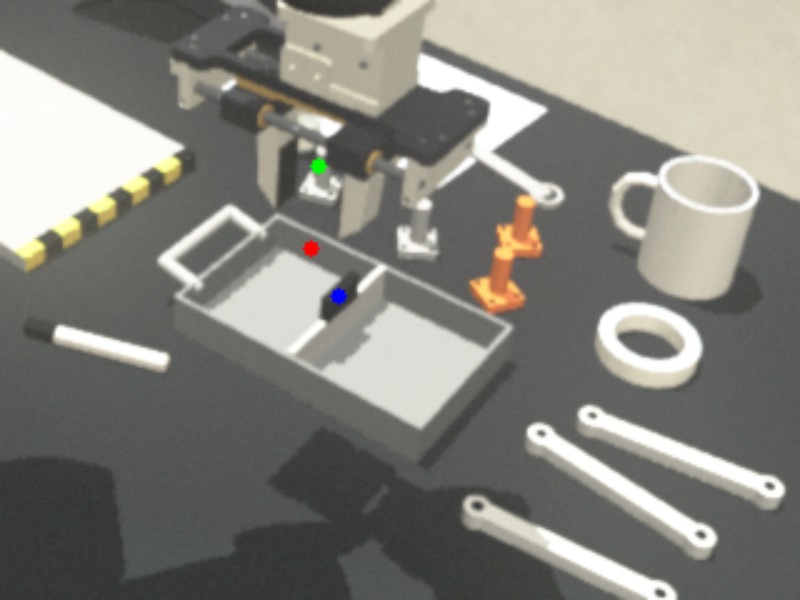

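The blue dot lands on the tab, but the fingertips (about crop (316,216)) sit well above the red dot (312,248), as if the tool were about 27 mm higher than reported. I'll lower it over free bench and check by touch.

Call:
{"name": "jog_arm", "arguments": {"motion": [{"dp": [-0.01,0,-0.04],"dr": [0,0,0]},{"dp": [0,0,-0.04],"dr": [0,0,0]},{"dp": [0,0,-0.04],"dr": [0,0,0]},{"dp": [0,0,-0.04],"dr": [0,0,0]},{"dp": [0,0,0],"dr": [0,0,0]}]}}

```text
time_s: 6.12
position: [384.4, -207.9, 26.9]
ee_rot: [-0.005, -0.047, 0.999, 0.005]
contact_force: [-1.1, 1.6, -0.8]
finger_gap: 45.8
finger_force: 0.0
```

Call:
{"name": "jog_arm", "arguments": {"motion": [{"dp": [0,0,-0.005],"dr": [0,0,0]},{"dp": [0,0,-0.005],"dr": [0,0,0]},{"dp": [0,0,-0.005],"dr": [0,0,0]},{"dp": [0,0,0],"dr": [0,0,0]}]}}

```text
time_s: 6.45
position: [388.9, -211.9, 19.7]
ee_rot: [0.001, -0.047, 0.999, -0.001]
contact_force: [-0.3, -0.3, 0.5]
finger_gap: 46.1
finger_force: 0.0
```

```bash
python3 - <<'E'
from h import *
s=telemetry.state();p=s["position"];print(p,s["q"],s["contact_force"])
im=snap("side","side2.png").copy()
snap("top","top2.png")
for dz in (0,30):
    u=proj("side",p+[0,0,dz]);print(u,proj("top",p+[0,0,dz]));cv2.circle(im,tuple(int(x) for x in u),2,(255,0,0),-1)
cv2.imwrite('pics/c3.png',cv2.resize(im[180:420,240:560,::-1],None,fx=2.5,fy=2.5))
E
```

```text
[ 388.92145309 -211.9278565    19.65809459] [-6.72373384e-01  4.42165410e-01  1.96852044e+00  1.59181116e-04
  7.28343466e-01 -2.33742740e+00] [-0.34541815 -0.34444829  0.4736517 ]
[355.76490258 355.97987074] [410.44537411 300.28088975]
[356.66961895 344.2699562 ] [412.47849032 299.47171287]
```

View pics/c3.png

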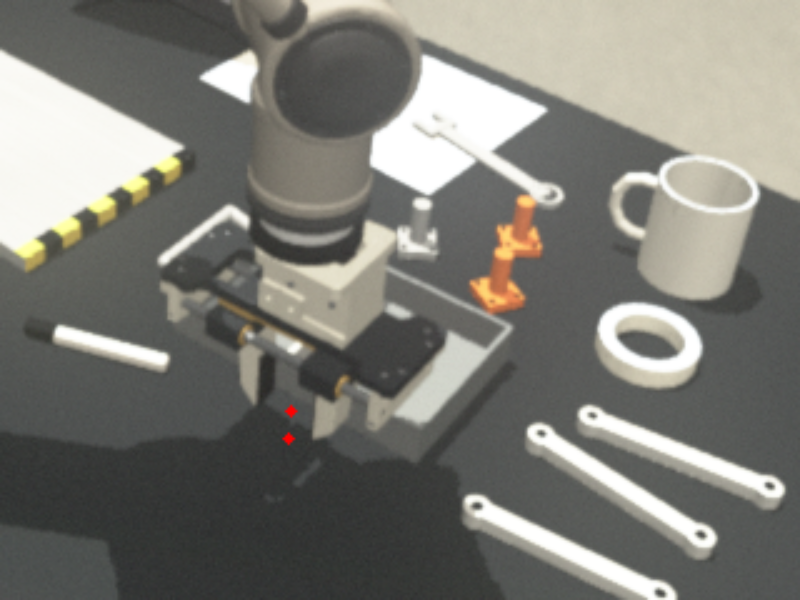

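The fingertips centre on crop (292,421), between the two red dots (reported height at (289,439), +30 mm at (291,411)). The tool is therefore about 20 mm higher than reported.

Call:
{"name": "jog_arm", "arguments": {"motion": [{"dp": [0,0,-0.006],"dr": [0,0,0]},{"dp": [0,0,-0.006],"dr": [0,0,0]},{"dp": [0,0,0],"dr": [0,0,0]}]}}

```text
time_s: 6.8
position: [387.5, -211.0, 6.0]
ee_rot: [-0.0, -0.047, 0.999, 0.0]
contact_force: [-0.5, 0.7, 0.7]
finger_gap: 46.2
finger_force: 0.0
```

Call:
{"name": "jog_arm", "arguments": {"motion": [{"dp": [0,0,-0.005],"dr": [0,0,0]},{"dp": [0,0,0],"dr": [0,0,0]}]}}

```text
time_s: 6.97
position: [387.6, -211.1, 1.0]
ee_rot: [-0.0, -0.047, 0.999, 0.0]
contact_force: [-0.5, 0.0, -0.4]
finger_gap: 46.0
finger_force: 0.0
```

Call:
{"name": "jog_arm", "arguments": {"motion": [{"dp": [0,0,-0.004],"dr": [0,0,0]},{"dp": [0,0,0],"dr": [0,0,0]}]}}

```text
time_s: 7.13
position: [387.7, -211.2, -2.9]
ee_rot: [-0.0, -0.047, 0.999, 0.0]
contact_force: [0.3, -0.3, -0.5]
finger_gap: 45.9
finger_force: 0.0
```

Call:
{"name": "jog_arm", "arguments": {"motion": [{"dp": [0,0,-0.004],"dr": [0,0,0]},{"dp": [0,0,0],"dr": [0,0,0]}]}}

```text
time_s: 7.3
position: [387.8, -211.2, -6.9]
ee_rot: [-0.0, -0.047, 0.999, 0.0]
contact_force: [-0.5, 0.1, -0.1]
finger_gap: 45.9
finger_force: 0.0
```

Call:
{"name": "jog_arm", "arguments": {"motion": [{"dp": [0,0,-0.004],"dr": [0,0,0]},{"dp": [0,0,0],"dr": [0,0,0]}]}}

```text
time_s: 7.47
position: [387.8, -211.2, -10.8]
ee_rot: [-0.0, -0.047, 0.999, 0.0]
contact_force: [-0.5, 0.8, -0.3]
finger_gap: 45.9
finger_force: 0.0
```

Call:
{"name": "jog_arm", "arguments": {"motion": [{"dp": [0,0,-0.004],"dr": [0,0,0]},{"dp": [0,0,0],"dr": [0,0,0]}]}}

```text
time_s: 7.63
position: [387.8, -211.2, -14.8]
ee_rot: [-0.0, -0.047, 0.999, 0.0]
contact_force: [0.1, -0.4, -0.0]
finger_gap: 46.2
finger_force: 0.0
```

Call:
{"name": "jog_arm", "arguments": {"motion": [{"dp": [0,0,-0.002],"dr": [0,0,0]},{"dp": [0,0,0],"dr": [0,0,0]}]}}

```text
time_s: 7.8
position: [387.9, -211.3, -16.6]
ee_rot: [-0.0, -0.047, 0.999, 0.0]
contact_force: [-0.2, -0.4, -0.4]
finger_gap: 46.2
finger_force: 0.0
```

Call:
{"name": "jog_arm", "arguments": {"motion": [{"dp": [0,0,-0.002],"dr": [0,0,0]},{"dp": [0,0,0],"dr": [0,0,0]}]}}

```text
time_s: 7.97
position: [387.9, -211.3, -18.5]
ee_rot: [-0.0, -0.047, 0.999, 0.0]
contact_force: [0.6, -0.1, 0.1]
finger_gap: 46.0
finger_force: 0.0
```

Call:
{"name": "jog_arm", "arguments": {"motion": [{"dp": [0,0,-0.002],"dr": [0,0,0]},{"dp": [0,0,0],"dr": [0,0,0]}]}}

```text
time_s: 8.13
position: [387.9, -211.3, -20.6]
ee_rot: [-0.0, -0.047, 0.999, 0.0]
contact_force: [0.5, 0.1, 0.0]
finger_gap: 46.1
finger_force: 0.0
```

Call:
{"name": "jog_arm", "arguments": {"motion": [{"dp": [0,0,-0.002],"dr": [0,0,0]},{"dp": [0,0,0],"dr": [0,0,0]}]}}

```text
time_s: 8.3
position: [387.9, -211.2, -22.6]
ee_rot: [-0.0, -0.047, 0.999, 0.0]
contact_force: [0.5, 1.0, -0.3]
finger_gap: 45.5
finger_force: 0.0
```

Call:
{"name": "jog_arm", "arguments": {"motion": [{"dp": [0,0,-0.002],"dr": [0,0,0]},{"dp": [0,0,0],"dr": [0,0,0]}]}}

```text
time_s: 8.47
position: [387.9, -211.3, -24.6]
ee_rot: [-0.0, -0.047, 0.999, 0.0]
contact_force: [0.5, -0.1, 0.4]
finger_gap: 45.8
finger_force: 0.0
```

```bash
python3 - <<'E'
from h import *
s=telemetry.state();p=s["position"];print(p,s["contact_force"])
im=snap("side","side3.png").copy()
u=proj("side",p);print(u)
cv2.imwrite('pics/c4.png',cv2.resize(im[280:400,280:440,::-1],None,fx=5,fy=5,interpolation=cv2.INTER_CUBIC))
E
```

```text
[ 387.87143572 -211.27986718  -24.58633606] [ 0.52792359 -0.05881042  0.44738564]
[353.85965158 372.66255078]
```

View pics/c4.png

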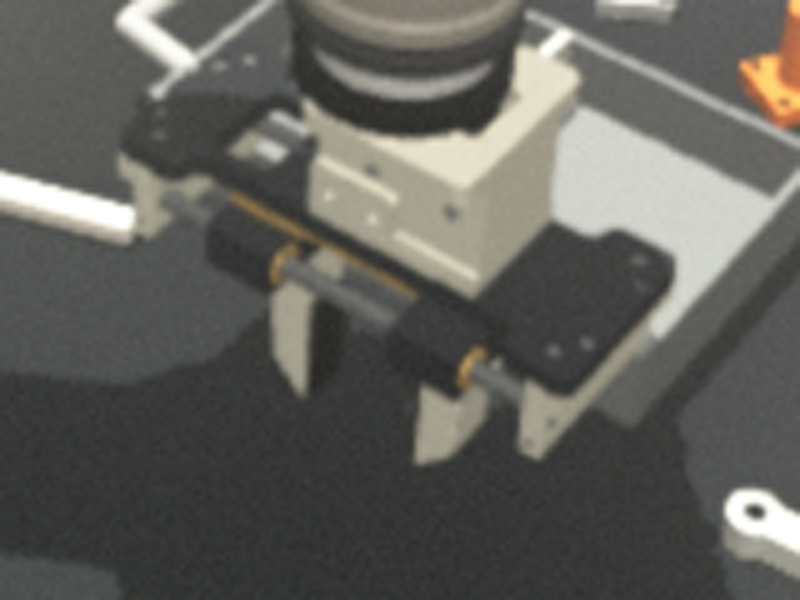

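The picture shows the fingertips at crop (303,395) and (430,462), which is close to the bench, but no contact yet. I'll probe further.

Call:
{"name": "jog_arm", "arguments": {"motion": [{"dp": [0,0,-0.002],"dr": [0,0,0]},{"dp": [0,0,0],"dr": [0,0,0]}]}}

```text
time_s: 8.68
position: [387.9, -211.3, -26.6]
ee_rot: [-0.0, -0.047, 0.999, 0.0]
contact_force: [-0.2, -0.4, 0.5]
finger_gap: 46.1
finger_force: 0.0
```

Call:
{"name": "jog_arm", "arguments": {"motion": [{"dp": [0,0,-0.002],"dr": [0,0,0]},{"dp": [0,0,0],"dr": [0,0,0]}]}}

```text
time_s: 8.85
position: [387.9, -211.2, -28.6]
ee_rot: [-0.0, -0.047, 0.999, 0.0]
contact_force: [-0.2, 0.1, -0.9]
finger_gap: 45.8
finger_force: 0.0
```

Call:
{"name": "jog_arm", "arguments": {"motion": [{"dp": [0,0,-0.002],"dr": [0,0,0]},{"dp": [0,0,0],"dr": [0,0,0]}]}}

```text
time_s: 9.02
position: [388.0, -211.4, -28.9]
ee_rot: [0.0, -0.047, 0.999, -0.0]
contact_force: [-4.7, 3.1, 22.4]
finger_gap: 45.8
finger_force: 10.9
```

```bash
python3 - <<'E'
from h import *
s=telemetry.state();p=s["position"];print(p,s["contact_force"],s["q"])
a=snap("top","top4.png").copy();b=snap("side","side4.png").copy()
for n,im in(("top",a),("side",b)):
    for dz in (24,90): cv2.circle(im,tuple(int(round(x)) for x in proj(n,p+[0,0,dz])),1,(255,0,0),-1);print(n,dz,proj(n,p+[0,0,dz]))
A=cv2.resize(a[240:360,340:480],(700,600),interpolation=cv2.INTER_CUBIC)
cv2.imwrite('pics/c5.png',A[:,:,::-1])
E
```

```text
[ 387.9946623  -211.3508269   -28.86900122] [-4.74872659  3.11468332 22.39389903] [-6.72570304e-01  5.37290784e-01  2.00436091e+00 -1.70540675e-05
  5.99505751e-01 -2.33743516e+00]
top 24 [408.64265154 301.26199936]
top 90 [413.06979477 299.51189091]
side 24 [354.48754815 365.36620722]
side 90 [356.44281591 339.78577374]
```

View pics/c5.png

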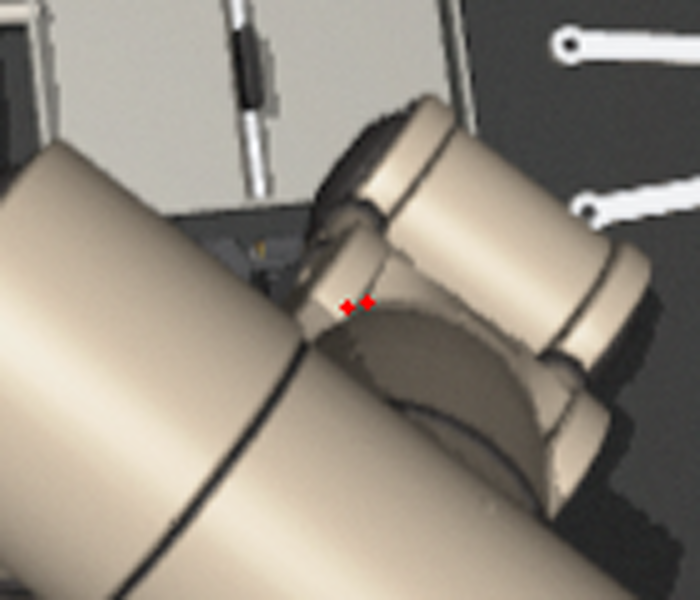

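Contact came at a reported height of −28.5 mm, so the true tip height is the reported one plus about 28.5 mm. The side view fits a pure height offset. Retrying the tab.

Call:
{"name": "jog_arm", "arguments": {"motion": [{"dp": [0,0,0.035],"dr": [0,0,0]},{"dp": [0,0,0.035],"dr": [0,0,0]},{"dp": [0,0,0.035],"dr": [0,0,0]},{"dp": [0.03,0.015,0.025],"dr": [0,0,0]},{"dp": [0.03,0.015,0],"dr": [0,0,0]}], "claw": 0.6}}

```text
time_s: 9.53
position: [450.7, -183.3, 105.0]
ee_rot: [0.004, -0.045, 0.999, -0.003]
contact_force: [1.2, -1.4, 1.0]
finger_gap: 54.9
finger_force: 0.0
```

Call:
{"name": "jog_arm", "arguments": {"motion": [{"dp": [0.032,0.012,0],"dr": [0,0,0]},{"dp": [0.032,0.014,0],"dr": [0,0,0]},{"dp": [0,0,0],"dr": [0,0,0]},{"dp": [0,0,-0.03],"dr": [0,0,0]},{"dp": [0,0,-0.03],"dr": [0,0,0]}]}}

```text
time_s: 9.95
position: [513.5, -155.5, 40.0]
ee_rot: [0.002, -0.048, 0.999, -0.001]
contact_force: [0.2, 0.3, 0.0]
finger_gap: 55.0
finger_force: 0.0
```

Call:
{"name": "jog_arm", "arguments": {"motion": [{"dp": [0,0,-0.015],"dr": [0,0,0]},{"dp": [0,0,-0.01],"dr": [0,0,0]},{"dp": [0,0,0],"dr": [0,0,0]},{"dp": [0,0,0],"dr": [0,0,0]}]}}

```text
time_s: 10.28
position: [511.9, -155.6, 14.7]
ee_rot: [-0.0, -0.047, 0.999, 0.0]
contact_force: [0.6, -0.1, -0.0]
finger_gap: 55.3
finger_force: 0.0
```

Call:
{"name": "jog_arm", "arguments": {"motion": [{"dp": [0,0,0],"dr": [0,0,0]},{"dp": [0,0,0],"dr": [0,0,0]},{"dp": [0,0,0],"dr": [0,0,0]},{"dp": [0,0,0],"dr": [0,0,0]},{"dp": [0,0,0],"dr": [0,0,0]}], "claw": 0, "squeeze": 8}}

```text
time_s: 10.7
position: [512.1, -155.6, 15.1]
ee_rot: [0.0, -0.047, 0.999, -0.0]
contact_force: [-0.3, 0.1, -0.1]
finger_gap: 26.5
finger_force: 0.0
```

Call:
{"name": "jog_arm", "arguments": {"motion": [{"dp": [0,0,0],"dr": [0,0,0]},{"dp": [0,0,0],"dr": [0,0,0]},{"dp": [0,0,0],"dr": [0,0,0]}]}}

```text
time_s: 10.95
position: [511.9, -155.5, 14.7]
ee_rot: [0.0, -0.047, 0.999, -0.0]
contact_force: [0.0, 0.1, 0.8]
finger_gap: 9.7
finger_force: 8.0
```

Call:
{"name": "jog_arm", "arguments": {"motion": [{"dp": [0.001,-0.011,0],"dr": [0,0,0]},{"dp": [0.001,-0.011,0],"dr": [0,0,0]},{"dp": [0.001,-0.011,0],"dr": [0,0,0]},{"dp": [0.001,-0.011,0],"dr": [0,0,0]},{"dp": [0.001,-0.011,0],"dr": [0,0,0]}]}}

```text
time_s: 11.37
position: [517.1, -212.1, 14.7]
ee_rot: [0.0, -0.047, 0.999, -0.0]
contact_force: [0.4, 0.9, 2.3]
finger_gap: 9.9
finger_force: 8.0
```

Call:
{"name": "jog_arm", "arguments": {"motion": [{"dp": [0,0,0],"dr": [0,0,0]},{"dp": [0,0,0],"dr": [0,0,0]},{"dp": [0,0,0],"dr": [0,0,0]}], "claw": 0.4}}

```text
time_s: 11.62
position: [516.4, -210.5, 14.2]
ee_rot: [-0.0, -0.047, 0.999, 0.0]
contact_force: [0.5, -0.2, -0.1]
finger_gap: 25.0
finger_force: 0.0
```

Call:
{"name": "jog_arm", "arguments": {"motion": [{"dp": [0,0,0],"dr": [0,0,0]},{"dp": [0,0,0.02],"dr": [0,0,0]},{"dp": [0,0,0.04],"dr": [0,0,0]},{"dp": [0,0,0.04],"dr": [0,0,0]},{"dp": [-0.04,0,0],"dr": [0,0,0]}]}}

```text
time_s: 12.03
position: [487.3, -214.5, 123.5]
ee_rot: [0.01, -0.048, 0.999, -0.006]
contact_force: [0.7, -1.8, 0.3]
finger_gap: 36.4
finger_force: 0.0
```

Call:
{"name": "jog_arm", "arguments": {"motion": [{"dp": [-0.04,0,0],"dr": [0,0,0]},{"dp": [-0.04,0,0],"dr": [0,0,0]},{"dp": [-0.03,0.03,0],"dr": [0,0,0]},{"dp": [0,0.04,0],"dr": [0,0,0]},{"dp": [0,0.04,0],"dr": [0,0,0]}]}}

```text
time_s: 12.45
position: [365.6, -100.1, 114.7]
ee_rot: [0.0, -0.045, 0.999, 0.0]
contact_force: [2.6, 0.4, 0.0]
finger_gap: 36.8
finger_force: 0.0
```

```bash
python3 - <<'E'
from h import *
print(telemetry.state()["position"])
im=snap("top","top5.png");b=cv2.resize(im[170:310,280:520,::-1],None,fx=3.3,fy=3.3,interpolation=cv2.INTER_CUBIC);cv2.imwrite('pics/c6.png',b)
pt("top","divider_tab",49);pt("top","tote_c",18);
camera("side");pt("side","divider_tab",49);pt("side","tote_c",18)
E
```

```text
[ 365.58902863 -100.09441758  114.70129226]
top divider_tab 0.68 [413. 248.] [ 526. -218.   49.]
top tote_c 0.8 [389. 258.] [ 504. -157.   18.]
top tote_c 0.59 [388. 256.] [ 510. -157.   18.]
top tote_c 0.38 [335. 261.] [497. -11.  18.]
top tote_c 0.26 [336. 199.] [670. -17.  18.]
side divider_tab 0.77 [398. 310.] [ 515. -210.   49.]
side divider_tab 0.43 [275. 320.] [329. -61.  49.]
side tote_c 0.68 [377. 311.] [ 514. -162.   18.]
side tote_c 0.68 [367. 246.] [677.  -2.  18.]
side tote_c 0.55 [373. 317.] [ 494. -168.   18.]
```

View pics/c6.png

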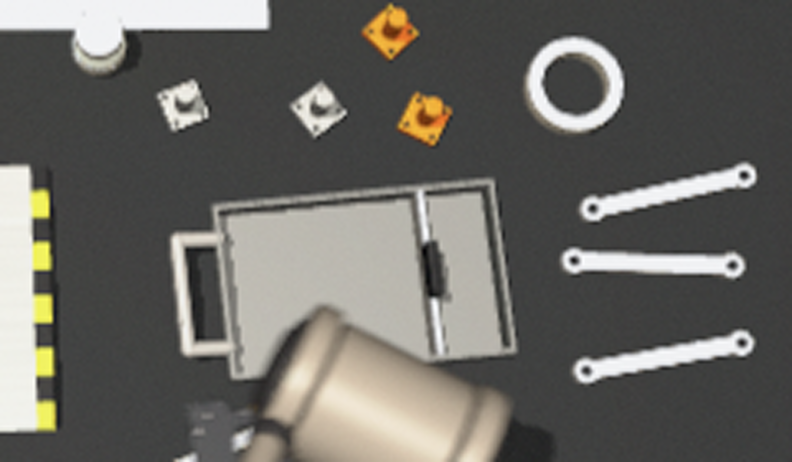

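The divider is now well back (tab at crop (433,270), about 50 mm), and tote, parts and bystanders are otherwise unmoved. Next: the stay at (450,−405), angle 99.6°.

Call:
{"name": "jog_arm", "arguments": {"motion": [{"dp": [0.006,-0.022,0],"dr": [0,0,-6.1]},{"dp": [0.006,-0.022,0],"dr": [0,0,-6.1]},{"dp": [0.006,-0.022,0],"dr": [0,0,-6.1]},{"dp": [0.006,-0.022,0],"dr": [0,0,-6.1]},{"dp": [0.006,-0.022,0],"dr": [0,0,-6.1]}], "claw": 0.5}}

```text
time_s: 13.17
position: [397.4, -213.5, 114.3]
ee_rot: [-0.0, 0.221, 0.975, -0.0]
contact_force: [0.7, 0.5, 0.3]
finger_gap: 45.5
finger_force: 0.0
```

Call:
{"name": "jog_arm", "arguments": {"motion": [{"dp": [0.006,-0.022,0],"dr": [0,0,-6.1]},{"dp": [0.006,-0.022,0],"dr": [0,0,-6.1]},{"dp": [0.006,-0.022,0],"dr": [0,0,-6.1]},{"dp": [0.006,-0.022,0],"dr": [0,0,-6.1]},{"dp": [0.006,-0.022,0],"dr": [0,0,-6.1]}]}}

```text
time_s: 13.58
position: [426.9, -323.6, 114.0]
ee_rot: [-0.0, 0.47, 0.883, 0.0]
contact_force: [-0.0, -0.4, -0.1]
finger_gap: 46.1
finger_force: 0.0
```

Call:
{"name": "jog_arm", "arguments": {"motion": [{"dp": [0.006,-0.022,0],"dr": [0,0,-6.1]},{"dp": [0.006,-0.022,0],"dr": [0,0,-6.1]},{"dp": [0.006,-0.022,0],"dr": [0,0,-6.1]},{"dp": [0.006,-0.019,0],"dr": [0,0,-6.1]},{"dp": [0,0,0],"dr": [0,0,0]}]}}

```text
time_s: 14.0
position: [451.1, -411.0, 113.7]
ee_rot: [0.001, 0.646, 0.763, -0.0]
contact_force: [-0.2, 0.8, 0.5]
finger_gap: 45.8
finger_force: 0.0
```

Call:
{"name": "jog_arm", "arguments": {"motion": [{"dp": [0,0,-0.03],"dr": [0,0,0]},{"dp": [0,0,-0.03],"dr": [0,0,0]},{"dp": [0,0,-0.03],"dr": [0,0,0]},{"dp": [0,0,0],"dr": [0,0,0]},{"dp": [0,0,0],"dr": [0,0,0]}]}}

```text
time_s: 14.42
position: [450.1, -405.5, 23.2]
ee_rot: [-0.002, 0.643, 0.766, 0.0]
contact_force: [0.2, 0.9, 0.5]
finger_gap: 45.8
finger_force: 0.0
```

Call:
{"name": "jog_arm", "arguments": {"motion": [{"dp": [0,0,-0.025],"dr": [0,0,0]},{"dp": [0,0,-0.02],"dr": [0,0,0]},{"dp": [0,0,-0.004],"dr": [0,0,0]},{"dp": [0,0,0],"dr": [0,0,0]},{"dp": [0,0,0],"dr": [0,0,0]}]}}

```text
time_s: 14.83
position: [452.2, -407.1, -22.5]
ee_rot: [0.001, 0.643, 0.766, -0.0]
contact_force: [0.2, 0.3, 0.0]
finger_gap: 45.6
finger_force: 0.0
```

Call:
{"name": "jog_arm", "arguments": {"motion": [{"dp": [0,0,0],"dr": [0,0,0]},{"dp": [0,0,0],"dr": [0,0,0]},{"dp": [0,0,0],"dr": [0,0,0]},{"dp": [0,0,0],"dr": [0,0,0]},{"dp": [0,0,0],"dr": [0,0,0]}], "claw": 0, "squeeze": 25}}

```text
time_s: 15.25
position: [451.5, -406.1, -24.0]
ee_rot: [0.0, 0.643, 0.766, -0.0]
contact_force: [-0.2, -0.5, 0.6]
finger_gap: 17.0
finger_force: 0.0
```

Call:
{"name": "jog_arm", "arguments": {"motion": [{"dp": [0,0,0],"dr": [0,0,0]},{"dp": [0,0,0],"dr": [0,0,0]},{"dp": [0,0,0.01],"dr": [0,0,0]},{"dp": [0,0,0.03],"dr": [0,0,0]}]}}

```text
time_s: 15.58
position: [449.1, -403.4, 12.2]
ee_rot: [-0.004, 0.643, 0.766, 0.001]
contact_force: [-1.3, 0.8, -0.7]
finger_gap: 13.3
finger_force: 25.0
```

Call:
{"name": "jog_arm", "arguments": {"motion": [{"dp": [0,0,0.04],"dr": [0,0,-1.2]},{"dp": [0,0,0.035],"dr": [0,0,-1.2]},{"dp": [0.0024,0.034,0],"dr": [0,0,-1.2]},{"dp": [0.0024,0.034,0],"dr": [0,0,-1.2]},{"dp": [0.0024,0.034,0],"dr": [0,0,0]}]}}

```text
time_s: 16.0
position: [458.5, -303.3, 91.8]
ee_rot: [0.001, 0.675, 0.737, 0.0]
contact_force: [1.5, 0.1, -2.3]
finger_gap: 14.1
finger_force: 25.0
```

Call:
{"name": "jog_arm", "arguments": {"motion": [{"dp": [0.0024,0.034,0],"dr": [0,0,0]},{"dp": [0.0024,0.034,0],"dr": [0,0,0]},{"dp": [0.0024,0.034,0],"dr": [0,0,0]},{"dp": [0.0024,0.034,0],"dr": [0,0,0]},{"dp": [0.0024,0.034,0],"dr": [0,0,0]}]}}

```text
time_s: 16.42
position: [470.4, -132.3, 91.2]
ee_rot: [0.0, 0.675, 0.738, 0.0]
contact_force: [0.3, 0.2, -0.4]
finger_gap: 13.6
finger_force: 25.0
```

Call:
{"name": "jog_arm", "arguments": {"motion": [{"dp": [0,0,0],"dr": [0,0,0]},{"dp": [0,0,0],"dr": [0,0,0]},{"dp": [0,0,0],"dr": [0,0,0]},{"dp": [0,0,0],"dr": [0,0,0]}]}}

```text
time_s: 16.75
position: [470.8, -135.0, 90.8]
ee_rot: [0.0, 0.675, 0.738, 0.0]
contact_force: [-0.2, -0.5, 0.1]
finger_gap: 13.9
finger_force: 25.0
```

```bash
python3 - <<'E'
from h import *
s=telemetry.state();print(s["position"],s["ee_rot"],s["finger_gap"])
camera("top")
pt("top","tote_c",18);pt("top","tote_grip",38);pt("top","stay0_c",95)
for n in("tote_c","stay0_c"):
  for r in trace("top",n)[:3]:
    p=np.argwhere(r["mask"])[:,::-1].astype(np.float32); q=cv2.minAreaRect(p);print(n,round(r["p"],2),r["mask"].sum(),q)
E
```

```text
[ 470.80051646 -135.00238721   90.8151358 ] [3.93957914e-04 6.74794596e-01 7.38005486e-01 1.62940832e-05] 13.853735905922818
top tote_grip 0.65 [337. 259.] [499. -15.  38.]
top stay0_c 0.52 [476. 249.] [ 516. -373.   95.]
tote_c 0.71 326 ((477.0111083984375, 249.98936462402344), (54.05244445800781, 7.0635480880737305), 1.2453643083572388)
tote_c 0.55 1344 ((383.3175048828125, 255.61444091796875), (54.45528030395508, 101.33305358886719), 84.47245788574219)
stay0_c 0.77 269 ((477.4893493652344, 250.48892211914062), (53.07441711425781, 6.042050838470459), 1.2453643083572388)
stay0_c 0.44 489 ((453.2500305175781, 196.24998474121094), (28.991374969482422, 29.698484420776367), 45.0)
```

```bash
python3 - <<'E'
from h import *
W=[ray("top",np.array(c)/3.3+[280,170],36)[:2] for c in((213,203),(490,180),(516,352),(232,378))]
W=np.array(W);print(np.round(W,1),W.mean(0));
for i in range(4):
  d=W[(i+1)%4]-W[i];print(np.linalg.norm(d),np.degrees(np.arctan2(d[1],d[0])))
print(ray("top",np.array([425,272])/3.3+[280,170],38),ray("top",np.array([433,268])/3.3+[280,170],61), ray("top",np.array([180,293])/3.3+[280,170],44))
E
```

```text
[[ 574.1  -37.7]
 [ 592.2 -265.7]
 [ 450.2 -280.3]
 [ 430.1  -50.7]] [ 511.6525038  -158.61354501]
228.6414743074462 -85.44765331003335
142.77456709934148 -174.09955602377505
230.4930497390916 95.011486508049
144.5900208102937 5.152626044735464
[ 515.61835208 -209.07301663   38.        ] [ 515.22524095 -211.44475464   61.        ] [498.36460956  -9.31431119  44.        ]
```

Call:
{"name": "jog_arm", "arguments": {"motion": [{"dp": [0.001,0.003,-0.035],"dr": [0,0,0]},{"dp": [0,0,-0.035],"dr": [0,0,0]},{"dp": [0,0,-0.02],"dr": [0,0,0]},{"dp": [0,0,0],"dr": [0,0,0]},{"dp": [0,0,0],"dr": [0,0,0]}]}}

```text
time_s: 17.47
position: [471.1, -130.9, 0.1]
ee_rot: [-0.001, 0.675, 0.738, -0.0]
contact_force: [0.2, -0.1, -0.8]
finger_gap: 13.5
finger_force: 25.0
```

Call:
{"name": "jog_arm", "arguments": {"motion": [{"dp": [0,0,-0.01],"dr": [0,0,0]},{"dp": [0,0,-0.005],"dr": [0,0,0]},{"dp": [0,0,0],"dr": [0,0,0]},{"dp": [0,0,0],"dr": [0,0,0]}]}}

```text
time_s: 17.8
position: [471.9, -131.1, -14.0]
ee_rot: [0.0, 0.674, 0.738, 0.0]
contact_force: [-0.4, 0.6, -1.1]
finger_gap: 13.7
finger_force: 25.0
```

Call:
{"name": "jog_arm", "arguments": {"motion": [{"dp": [0,0,-0.004],"dr": [0,0,0]},{"dp": [0,0,0],"dr": [0,0,0]}]}}

```text
time_s: 17.97
position: [471.7, -131.0, -18.5]
ee_rot: [0.0, 0.674, 0.738, 0.0]
contact_force: [-0.4, 0.2, -2.0]
finger_gap: 13.6
finger_force: 25.0
```

Call:
{"name": "jog_arm", "arguments": {"motion": [{"dp": [0,0,-0.001],"dr": [0,0,0]},{"dp": [0,0,0],"dr": [0,0,0]},{"dp": [0,0,0],"dr": [0,0,0]}], "claw": 0.21}}

```text
time_s: 18.22
position: [471.7, -131.0, -19.3]
ee_rot: [0.0, 0.674, 0.738, 0.0]
contact_force: [0.0, -0.5, 0.5]
finger_gap: 19.4
finger_force: 0.0
```

Call:
{"name": "jog_arm", "arguments": {"motion": [{"dp": [0,0,0.015],"dr": [0,0,0]},{"dp": [0,0,0.04],"dr": [0,0,0]},{"dp": [0,0,0.04],"dr": [0,0,0]}]}}

```text
time_s: 18.47
position: [470.3, -130.4, 75.6]
ee_rot: [-0.002, 0.674, 0.738, -0.001]
contact_force: [0.6, -1.5, 0.8]
finger_gap: 19.0
finger_force: 0.0
```

Call:
{"name": "jog_arm", "arguments": {"motion": [{"dp": [0.0128,-0.032,0.01],"dr": [0,0,1]},{"dp": [0.0128,-0.032,0.01],"dr": [0,0,1]},{"dp": [0.0128,-0.032,0.01],"dr": [0,0,1]},{"dp": [0.0128,-0.032,0],"dr": [0,0,1]},{"dp": [0.0128,-0.032,0],"dr": [0,0,1]}], "claw": 0.5}}

```text
time_s: 18.88
position: [536.4, -292.7, 106.8]
ee_rot: [0.001, 0.641, 0.767, 0.0]
contact_force: [1.7, -0.0, -0.4]
finger_gap: 44.9
finger_force: 0.0
```

```bash
cat >> h.py <<'E'
def blobs(im,z=14,t=130,box=(300,150,540,310)):
    x0,y0,x1,y1=box;g=im.min(axis=2);m=(g[y0:y1,x0:x1]>t).astype(np.uint8)
    n,l,s,c=cv2.connectedComponentsWithStats(m)
    for i in range(1,n):
        if not 60<s[i,4]<600: continue
        r=cv2.minAreaRect(np.argwhere(l==i)[:,::-1].astype(np.float32));W=np.array([ray("top",q,z)[:2] for q in cv2.boxPoints(r)+[x0,y0]])
        e=[W[1]-W[0],W[2]-W[1]];L=max(e,key=np.linalg.norm);S=min(e,key=np.linalg.norm)
        print(s[i,4],np.round(c[i]+[x0,y0]),'c',np.round(W.mean(0),1),'len',np.round([np.linalg.norm(L),np.linalg.norm(S)]),'ang',round(np.degrees(np.arctan2(L[1],L[0]))%180,1))
E
python3 - <<'E'
from h import *
blobs(snap("top","top6.png"))
E
```

```text
142 [447. 153.] c [ 801.3 -334.4] len [73. 21.] ang 89.6
245 [468. 192.] c [ 688.7 -385.6] len [97. 22.] ang 141.9
116 [449. 186.] c [ 706.8 -332.5] len [64. 22.] ang 115.1
129 [335. 201.] c [663.8 -14.5] len [34. 34.] ang 112.1
128 [376. 203.] c [ 659.5 -128. ] len [35. 34.] ang 36.6
248 [515. 223.] c [ 600.5 -508.1] len [97. 22.] ang 143.1
81 [451. 217.] c [ 619.2 -333.5] len [36. 18.] ang 144.9
84 [497. 248.] c [ 531.4 -455.2] len [35. 18.] ang 150.8
256 [487. 276.] c [ 451.  -419.9] len [97. 22.] ang 144.0
```

Call:
{"name": "jog_arm", "arguments": {"motion": [{"dp": [0.0128,-0.0315,0],"dr": [0,0,1]},{"dp": [0.0128,-0.0315,0],"dr": [0,0,1]},{"dp": [0.0128,-0.0315,-0.01],"dr": [0,0,0]},{"dp": [0.0128,-0.0315,-0.02],"dr": [0,0,0]},{"dp": [0,0,-0.02],"dr": [0,0,0]}]}}

```text
time_s: 19.35
position: [587.9, -423.2, 54.7]
ee_rot: [0.003, 0.629, 0.777, -0.001]
contact_force: [-0.6, -0.1, -0.1]
finger_gap: 46.0
finger_force: 0.0
```

Call:
{"name": "jog_arm", "arguments": {"motion": [{"dp": [0,0,-0.02],"dr": [0,0,0]},{"dp": [0,0,-0.02],"dr": [0,0,0]},{"dp": [0,0,0],"dr": [0,0,0]},{"dp": [0,0,0],"dr": [0,0,0]},{"dp": [0,0,0],"dr": [0,0,0]}]}}

```text
time_s: 19.77
position: [587.4, -417.3, 17.0]
ee_rot: [0.001, 0.628, 0.778, -0.0]
contact_force: [-0.4, -0.3, 1.1]
finger_gap: 45.9
finger_force: 0.0
```

```bash
python3 - <<'E'
from h import *
print(telemetry.state()["position"])
im=snap("side","side7.png");a=cv2.resize(im[180:420,240:560,::-1],None,fx=2.5,fy=2.5);cv2.imwrite('pics/c7.png',a)
pt("side","stay0_c",7)
E
```

```text
[ 587.44064223 -417.2653187    17.00521978]
side stay0_c 0.57 [485. 375.] [ 527. -401.    7.]
```

View pics/c7.png

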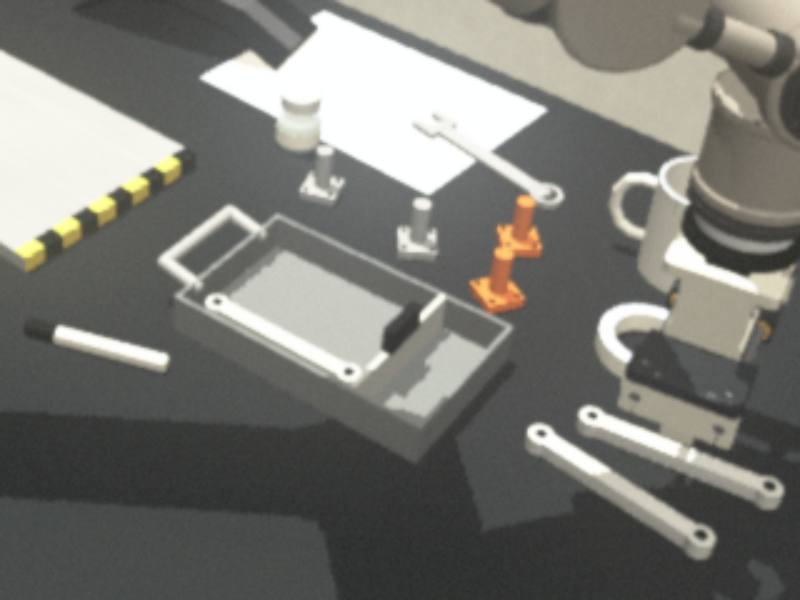

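Stay 1 lies on the tote floor along the near wall, crop (215,300)–(350,372). The next stay spans (590,415)–(770,490) with the gripper over its middle, so I'll grasp it.

Call:
{"name": "jog_arm", "arguments": {"motion": [{"dp": [0,0,-0.02],"dr": [0,0,0]},{"dp": [0,0,-0.018],"dr": [0,0,0]},{"dp": [0,0,-0.004],"dr": [0,0,0]},{"dp": [0,0,0],"dr": [0,0,0]},{"dp": [0,0,0],"dr": [0,0,0]}]}}

```text
time_s: 20.28
position: [587.4, -417.4, -25.1]
ee_rot: [0.001, 0.628, 0.778, -0.0]
contact_force: [-0.6, 0.4, -0.3]
finger_gap: 46.0
finger_force: 0.0
```

Call:
{"name": "jog_arm", "arguments": {"motion": [{"dp": [0,0,0],"dr": [0,0,0]},{"dp": [0,0,0],"dr": [0,0,0]},{"dp": [0,0,0],"dr": [0,0,0]},{"dp": [0,0,0],"dr": [0,0,0]},{"dp": [0,0,0],"dr": [0,0,0]}], "claw": 0}}

```text
time_s: 20.7
position: [586.9, -417.1, -26.0]
ee_rot: [0.0, 0.628, 0.778, 0.0]
contact_force: [-0.5, 0.3, 0.4]
finger_gap: 17.4
finger_force: 0.0
```

Call:
{"name": "jog_arm", "arguments": {"motion": [{"dp": [0,0,0],"dr": [0,0,0]},{"dp": [0,0,0],"dr": [0,0,0]}]}}

```text
time_s: 20.87
position: [586.9, -417.0, -26.1]
ee_rot: [0.0, 0.628, 0.778, 0.0]
contact_force: [-0.0, 0.2, 1.8]
finger_gap: 13.6
finger_force: 25.0
```

Call:
{"name": "jog_arm", "arguments": {"motion": [{"dp": [0,0,0.01],"dr": [0,0,0]},{"dp": [0,0,0.035],"dr": [0,0,0]},{"dp": [0,0,0.04],"dr": [0,0,-1.8]},{"dp": [0,0,0.03],"dr": [0,0,-1.8]},{"dp": [0,0,0],"dr": [0,0,-1.8]}]}}

```text
time_s: 21.28
position: [590.0, -419.7, 98.1]
ee_rot: [0.007, 0.665, 0.747, 0.0]
contact_force: [0.4, 0.4, -0.1]
finger_gap: 13.9
finger_force: 25.0
```

Call:
{"name": "jog_arm", "arguments": {"motion": [{"dp": [-0.0046,0.0326,0],"dr": [0,0,-0.8]},{"dp": [-0.0046,0.0326,0],"dr": [0,0,-0.7]},{"dp": [-0.0046,0.0326,0],"dr": [0,0,0]},{"dp": [-0.0046,0.0326,0],"dr": [0,0,0]},{"dp": [-0.0046,0.0326,0],"dr": [0,0,0]}]}}

```text
time_s: 21.7
position: [563.3, -252.5, 89.2]
ee_rot: [0.0, 0.674, 0.739, 0.0]
contact_force: [0.7, 0.5, -2.5]
finger_gap: 13.7
finger_force: 25.0
```

Call:
{"name": "jog_arm", "arguments": {"motion": [{"dp": [-0.0046,0.0326,0],"dr": [0,0,0]},{"dp": [-0.0046,0.0326,0],"dr": [0,0,0]},{"dp": [-0.0046,0.0326,0],"dr": [0,0,0]},{"dp": [-0.0046,0.0322,0],"dr": [0,0,0]},{"dp": [0,0,0],"dr": [0,0,0]}]}}

```text
time_s: 22.12
position: [544.0, -118.5, 89.1]
ee_rot: [-0.001, 0.672, 0.74, 0.0]
contact_force: [-0.2, 0.4, -1.5]
finger_gap: 13.8
finger_force: 25.0
```

Call:
{"name": "jog_arm", "arguments": {"motion": [{"dp": [0,0,-0.03],"dr": [0,0,0]},{"dp": [0,0,-0.02],"dr": [0,0,0]},{"dp": [0,0,0],"dr": [0,0,0]},{"dp": [0,0,0],"dr": [0,0,0]},{"dp": [0,0,0],"dr": [0,0,0]}]}}

```text
time_s: 22.53
position: [546.2, -124.6, 39.8]
ee_rot: [0.001, 0.674, 0.739, 0.0]
contact_force: [-0.4, 1.1, -0.4]
finger_gap: 13.4
finger_force: 25.0
```

Call:
{"name": "jog_arm", "arguments": {"motion": [{"dp": [0,0.0005,-0.03],"dr": [0,0,0]},{"dp": [0,0,-0.02],"dr": [0,0,0]},{"dp": [0,0,-0.007],"dr": [0,0,0]},{"dp": [0,0,0],"dr": [0,0,0]},{"dp": [0,0,0],"dr": [0,0,0]}]}}

```text
time_s: 22.95
position: [546.3, -123.9, -17.3]
ee_rot: [0.001, 0.674, 0.739, 0.0]
contact_force: [0.1, 0.9, 1.0]
finger_gap: 14.0
finger_force: 25.0
```

Call:
{"name": "jog_arm", "arguments": {"motion": [{"dp": [0,0,-0.003],"dr": [0,0,0]},{"dp": [0,0,0],"dr": [0,0,0]}]}}

```text
time_s: 23.12
position: [546.3, -123.8, -20.3]
ee_rot: [0.001, 0.674, 0.739, 0.0]
contact_force: [-0.7, 0.1, -0.7]
finger_gap: 13.7
finger_force: 25.0
```

Call:
{"name": "jog_arm", "arguments": {"motion": [{"dp": [0,0,0],"dr": [0,0,0]},{"dp": [0,0,0],"dr": [0,0,0]},{"dp": [0,0,0],"dr": [0,0,0]}], "claw": 0.21}}

```text
time_s: 23.37
position: [545.8, -123.6, -20.8]
ee_rot: [0.001, 0.674, 0.739, 0.0]
contact_force: [-1.5, -0.2, -0.7]
finger_gap: 19.1
finger_force: 0.0
```

Call:
{"name": "jog_arm", "arguments": {"motion": [{"dp": [0,0,0.015],"dr": [0,0,0]},{"dp": [0,0,0.04],"dr": [0,0,0]},{"dp": [0,0,0.04],"dr": [0,0,0]},{"dp": [0,0,0.02],"dr": [0,0,-2]}]}}

```text
time_s: 23.7
position: [547.3, -124.1, 98.2]
ee_rot: [0.003, 0.687, 0.727, 0.001]
contact_force: [0.8, -0.1, 0.4]
finger_gap: 19.1
finger_force: 0.0
```

Call:
{"name": "jog_arm", "arguments": {"motion": [{"dp": [-0.0022,-0.0346,0],"dr": [0,0,-1.2]},{"dp": [-0.0022,-0.0346,0],"dr": [0,0,-1.2]},{"dp": [-0.0022,-0.0346,0],"dr": [0,0,-1.2]},{"dp": [-0.0022,-0.0346,0],"dr": [0,0,-1.1]},{"dp": [-0.0022,-0.0346,0],"dr": [0,0,0]}], "claw": 0.5}}

```text
time_s: 24.12
position: [534.2, -298.0, 94.0]
ee_rot: [0.0, 0.716, 0.698, 0.0]
contact_force: [0.7, 0.5, 0.0]
finger_gap: 44.4
finger_force: 0.0
```

Call:
{"name": "jog_arm", "arguments": {"motion": [{"dp": [-0.0022,-0.0346,0],"dr": [0,0,0]},{"dp": [-0.0022,-0.0346,0],"dr": [0,0,0]},{"dp": [-0.0022,-0.0346,-0.01],"dr": [0,0,0]},{"dp": [0,0,-0.03],"dr": [0,0,0]},{"dp": [0,0,-0.03],"dr": [0,0,0]}]}}

```text
time_s: 24.53
position: [528.0, -403.6, 24.1]
ee_rot: [0.002, 0.717, 0.697, 0.0]
contact_force: [0.7, 0.4, 0.4]
finger_gap: 46.0
finger_force: 0.0
```

Call:
{"name": "jog_arm", "arguments": {"motion": [{"dp": [0,0,0],"dr": [0,0,0]},{"dp": [0,0,0],"dr": [0,0,0]},{"dp": [0,0,0],"dr": [0,0,0]}]}}

```text
time_s: 24.78
position: [528.7, -400.6, 25.3]
ee_rot: [0.001, 0.716, 0.698, 0.0]
contact_force: [0.6, 0.2, 0.4]
finger_gap: 45.8
finger_force: 0.0
```

```bash
python3 - <<'E'
from h import *
print(telemetry.state()["position"])
im=snap("side","side8.png")
pt("side","stay0_c",7);pt("side","boss0_c",25)
blobs(snap("top","top8.png"))
E
```

```text
[ 528.70467436 -400.56901667   25.28466638]
side stay0_c 0.65 [486. 375.] [ 527. -402.    7.]
side boss0_c 0.48 [368. 247.] [668. -12.  25.]
143 [448. 153.] c [ 801.3 -334.4] len [73. 21.] ang 89.6
369 [454. 195.] c [ 679.9 -344.2] len [80. 78.] ang 134.5
206 [514. 202.] c [ 658.8 -509. ] len [84. 19.] ang 133.8
129 [335. 201.] c [663.8 -14.5] len [34. 34.] ang 112.1
128 [376. 203.] c [ 659.5 -128. ] len [35. 34.] ang 36.6
96 [458. 248.] c [ 529.6 -347.9] len [44. 19.] ang 89.7
161 [491. 283.] c [ 437.7 -437.1] len [64. 43.] ang 140.0
91 [374. 304.] c [ 379.1 -112.9] len [51. 15.] ang 44.2
```

Call:
{"name": "jog_arm", "arguments": {"motion": [{"dp": [0,0,-0.025],"dr": [0,0,0]},{"dp": [0,0,-0.022],"dr": [0,0,0]},{"dp": [0,0,-0.003],"dr": [0,0,0]},{"dp": [0,0,0],"dr": [0,0,0]},{"dp": [0,0,0],"dr": [0,0,0]}]}}

```text
time_s: 25.4
position: [528.5, -400.7, -25.1]
ee_rot: [0.001, 0.716, 0.698, 0.0]
contact_force: [-0.2, -0.0, 0.1]
finger_gap: 46.0
finger_force: 0.0
```

Call:
{"name": "jog_arm", "arguments": {"motion": [{"dp": [0,0,0],"dr": [0,0,0]},{"dp": [0,0,0],"dr": [0,0,0]},{"dp": [0,0,0],"dr": [0,0,0]},{"dp": [0,0,0],"dr": [0,0,0]},{"dp": [0,0,0],"dr": [0,0,0]}], "claw": 0}}

```text
time_s: 25.82
position: [527.9, -400.4, -26.1]
ee_rot: [0.0, 0.716, 0.698, 0.0]
contact_force: [-0.8, 0.7, -0.2]
finger_gap: 17.1
finger_force: 0.0
```

Call:
{"name": "jog_arm", "arguments": {"motion": [{"dp": [0,0,0],"dr": [0,0,0]},{"dp": [0,0,0],"dr": [0,0,0]}]}}

```text
time_s: 25.98
position: [527.9, -400.3, -26.2]
ee_rot: [0.0, 0.716, 0.698, 0.0]
contact_force: [-0.4, 0.3, 1.9]
finger_gap: 13.7
finger_force: 25.0
```

Call:
{"name": "jog_arm", "arguments": {"motion": [{"dp": [0,0,0.01],"dr": [0,0,0]},{"dp": [0,0,0.035],"dr": [0,0,0]},{"dp": [0,0,0.04],"dr": [0,0,2.2]},{"dp": [0,0,0.03],"dr": [0,0,2.2]},{"dp": [0,0,0],"dr": [0,0,2.2]}]}}

```text
time_s: 26.4
position: [530.9, -403.1, 97.2]
ee_rot: [0.007, 0.674, 0.739, -0.0]
contact_force: [0.8, -1.4, 0.3]
finger_gap: 13.8
finger_force: 25.0
```

Call:
{"name": "jog_arm", "arguments": {"motion": [{"dp": [-0.0024,0.0341,0],"dr": [0,0,0]},{"dp": [-0.0024,0.0341,0],"dr": [0,0,0]},{"dp": [-0.0024,0.0341,0],"dr": [0,0,0]},{"dp": [-0.0024,0.0341,0],"dr": [0,0,0]},{"dp": [-0.0024,0.0341,0],"dr": [0,0,0]}]}}

```text
time_s: 26.82
position: [515.3, -228.3, 89.1]
ee_rot: [0.0, 0.675, 0.738, 0.0]
contact_force: [0.1, -0.1, -0.6]
finger_gap: 13.9
finger_force: 25.0
```

Call:
{"name": "jog_arm", "arguments": {"motion": [{"dp": [-0.0024,0.0341,0],"dr": [0,0,0]},{"dp": [-0.0024,0.0341,0],"dr": [0,0,0]},{"dp": [-0.0024,0.0341,0],"dr": [0,0,0]},{"dp": [0,0,0],"dr": [0,0,0]}]}}

```text
time_s: 27.15
position: [507.3, -121.9, 89.0]
ee_rot: [-0.001, 0.673, 0.74, 0.0]
contact_force: [0.1, 0.1, -1.0]
finger_gap: 13.8
finger_force: 25.0
```

Call:
{"name": "jog_arm", "arguments": {"motion": [{"dp": [0,0,-0.03],"dr": [0,0,0]},{"dp": [0,0,-0.02],"dr": [0,0,0]},{"dp": [0,0,0],"dr": [0,0,0]},{"dp": [0,0,0],"dr": [0,0,0]},{"dp": [0,0,0],"dr": [0,0,0]}]}}

```text
time_s: 27.57
position: [509.3, -128.1, 39.7]
ee_rot: [0.001, 0.675, 0.738, 0.0]
contact_force: [-0.1, -0.1, -0.8]
finger_gap: 13.8
finger_force: 25.0
```

```bash
python3 - <<'E'
from h import *
print(telemetry.state()["position"])
snap("side","side9.png")
pt("side","divider_tab",49);pt("side","tote_c",18)
E
```

```text
[ 509.34959377 -128.08329543   39.72057136]
side divider_tab 0.89 [398. 309.] [ 518. -207.   49.]
side tote_c 0.83 [375. 312.] [ 509. -161.   18.]
side tote_c 0.65 [376. 316.] [ 500. -170.   18.]
```

Call:
{"name": "jog_arm", "arguments": {"motion": [{"dp": [0,0.0005,-0.03],"dr": [0,0,0]},{"dp": [0,0,-0.02],"dr": [0,0,0]},{"dp": [0,0,-0.007],"dr": [0,0,0]},{"dp": [0,0,0],"dr": [0,0,0]},{"dp": [0,0,0],"dr": [0,0,0]}]}}

```text
time_s: 28.13
position: [509.1, -127.3, -17.7]
ee_rot: [0.0, 0.674, 0.738, 0.0]
contact_force: [0.3, -0.2, -1.0]
finger_gap: 14.0
finger_force: 25.0
```

Call:
{"name": "jog_arm", "arguments": {"motion": [{"dp": [0,0,-0.003],"dr": [0,0,0]},{"dp": [0,0,0],"dr": [0,0,0]}]}}

```text
time_s: 28.3
position: [509.3, -127.3, -20.6]
ee_rot: [0.001, 0.674, 0.738, 0.0]
contact_force: [-0.1, -0.7, -0.3]
finger_gap: 13.9
finger_force: 25.0
```

Call:
{"name": "jog_arm", "arguments": {"motion": [{"dp": [0,0,0],"dr": [0,0,0]},{"dp": [0,0,0],"dr": [0,0,0]},{"dp": [0,0,0],"dr": [0,0,0]}], "claw": 0.21}}

```text
time_s: 28.55
position: [509.0, -127.1, -20.9]
ee_rot: [0.001, 0.674, 0.738, 0.0]
contact_force: [0.3, -0.6, -0.3]
finger_gap: 18.9
finger_force: 0.0
```

Call:
{"name": "jog_arm", "arguments": {"motion": [{"dp": [0,0,0.015],"dr": [0,0,0]},{"dp": [0,0,0.04],"dr": [0,0,0]},{"dp": [0,0,0.04],"dr": [0,0,0]}]}}

```text
time_s: 28.8
position: [507.3, -126.5, 73.6]
ee_rot: [-0.002, 0.674, 0.738, -0.001]
contact_force: [1.4, -0.9, -1.3]
finger_gap: 19.3
finger_force: 0.0
```

Call:
{"name": "jog_arm", "arguments": {"motion": [{"dp": [0.03,0,0],"dr": [0,0,6.4]},{"dp": [0.03,0,0],"dr": [0,0,6.4]},{"dp": [0.03,0,0],"dr": [0,0,6.4]},{"dp": [0.03,0,0],"dr": [0,0,6.4]},{"dp": [0.031,0,0],"dr": [0,0,6.4]}], "claw": 0.55}}

```text
time_s: 29.22
position: [660.8, -126.9, 74.1]
ee_rot: [0.0, 0.442, 0.897, 0.0]
contact_force: [1.5, 0.1, 0.5]
finger_gap: 47.1
finger_force: 0.0
```

```bash
python3 - <<'E'
from h import *
print(telemetry.state()["position"],telemetry.state()["ee_rot"])
im=snap("side","side10.png");a=cv2.resize(im[180:420,240:560,::-1],None,fx=2.5,fy=2.5);cv2.imwrite('pics/c8.png',a)
pt("side","boss0_c",25)
E
```

```text
[ 660.81797135 -126.85211675   74.09508556] [2.49703490e-04 4.42340745e-01 8.96847033e-01 5.81384715e-05]
side boss0_c 0.76 [370. 246.] [672. -13.  25.]
side boss0_c 0.39 [370. 296.] [ 534. -128.   25.]
```

View pics/c8.png

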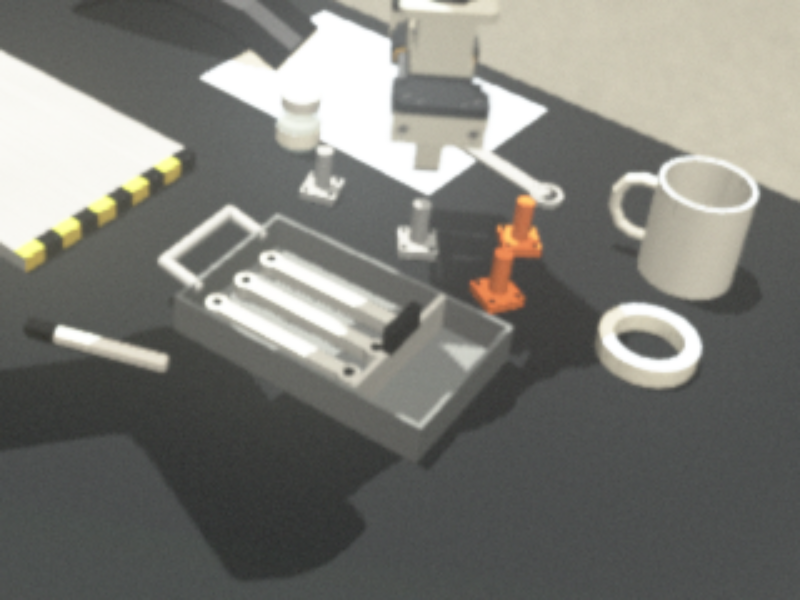

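All three stays lie lengthwise in the front section, crop (215–380, 255–370). The boss at (418,240) and the other at (323,180) are still in place. Picking the first boss.

Call:
{"name": "jog_arm", "arguments": {"motion": [{"dp": [0,-0.001,-0.03],"dr": [0,0,0]},{"dp": [0,0,-0.025],"dr": [0,0,0]},{"dp": [0,0,-0.015],"dr": [0,0,0]},{"dp": [0,0,-0.01],"dr": [0,0,0]},{"dp": [0,0,0],"dr": [0,0,0]}]}}

```text
time_s: 29.73
position: [657.5, -127.5, -8.8]
ee_rot: [-0.002, 0.445, 0.895, -0.0]
contact_force: [-1.4, 0.7, -0.5]
finger_gap: 50.8
finger_force: 0.0
```

Call:
{"name": "jog_arm", "arguments": {"motion": [{"dp": [0,0,0],"dr": [0,0,0]},{"dp": [0,0,0],"dr": [0,0,0]},{"dp": [0,0,0],"dr": [0,0,0]},{"dp": [0,0,0],"dr": [0,0,0]},{"dp": [0,0,0],"dr": [0,0,0]}], "claw": 0}}

```text
time_s: 30.15
position: [660.1, -128.1, -5.5]
ee_rot: [0.001, 0.445, 0.896, 0.0]
contact_force: [0.7, 0.9, -0.0]
finger_gap: 22.3
finger_force: 0.0
```

Call:
{"name": "jog_arm", "arguments": {"motion": [{"dp": [0,0,0],"dr": [0,0,0]},{"dp": [0,0,0],"dr": [0,0,0]},{"dp": [0,0,0],"dr": [0,0,0]}]}}

```text
time_s: 30.4
position: [659.9, -128.0, -5.9]
ee_rot: [0.0, 0.445, 0.896, 0.0]
contact_force: [-0.2, -0.8, 4.1]
finger_gap: 15.1
finger_force: 25.0
```

Call:
{"name": "jog_arm", "arguments": {"motion": [{"dp": [0,0,0.01],"dr": [0,0,0]},{"dp": [0,0,0.035],"dr": [0,0,0]},{"dp": [0,0,0.04],"dr": [0,0,0]},{"dp": [0,0,0.025],"dr": [0,0,0]}]}}

```text
time_s: 30.73
position: [660.6, -128.2, 107.6]
ee_rot: [0.002, 0.445, 0.896, 0.0]
contact_force: [1.4, 0.4, -0.9]
finger_gap: 15.6
finger_force: 25.0
```

Call:
{"name": "jog_arm", "arguments": {"motion": [{"dp": [-0.0216,-0.022,0],"dr": [0,0,-6.4]},{"dp": [-0.0216,-0.022,0],"dr": [0,0,-6.4]},{"dp": [-0.0216,-0.022,0],"dr": [0,0,-6.4]},{"dp": [-0.0216,-0.022,0],"dr": [0,0,-6.4]},{"dp": [-0.0216,-0.022,0],"dr": [0,0,-6.4]}]}}

```text
time_s: 31.15
position: [550.5, -238.6, 104.1]
ee_rot: [0.0, 0.676, 0.737, 0.0]
contact_force: [0.9, -0.4, 0.3]
finger_gap: 15.2
finger_force: 25.0
```

Call:
{"name": "jog_arm", "arguments": {"motion": [{"dp": [0,0,-0.03],"dr": [0,0,0]},{"dp": [0,0,-0.015],"dr": [0,0,0]},{"dp": [0,0,0],"dr": [0,0,0]},{"dp": [0,0,0],"dr": [0,0,0]},{"dp": [0,0,0],"dr": [0,0,0]}]}}

```text
time_s: 31.57
position: [552.5, -238.1, 59.8]
ee_rot: [0.001, 0.674, 0.739, 0.0]
contact_force: [0.4, 0.2, -1.2]
finger_gap: 14.9
finger_force: 25.0
```

Call:
{"name": "jog_arm", "arguments": {"motion": [{"dp": [0,0,-0.03],"dr": [0,0,0]},{"dp": [0,0,-0.02],"dr": [0,0,0]},{"dp": [0,0,-0.006],"dr": [0,0,0]},{"dp": [0,0,0],"dr": [0,0,0]},{"dp": [0,0,0],"dr": [0,0,0]}]}}

```text
time_s: 31.98
position: [552.6, -238.2, 3.8]
ee_rot: [0.001, 0.674, 0.738, 0.0]
contact_force: [0.1, 0.8, -0.5]
finger_gap: 15.0
finger_force: 25.0
```

Call:
{"name": "jog_arm", "arguments": {"motion": [{"dp": [0,0,-0.005],"dr": [0,0,0]},{"dp": [0,0,0],"dr": [0,0,0]},{"dp": [0,0,0],"dr": [0,0,0]}]}}

```text
time_s: 32.23
position: [552.0, -238.1, -1.7]
ee_rot: [0.001, 0.674, 0.738, 0.0]
contact_force: [-0.9, -0.1, 0.0]
finger_gap: 15.3
finger_force: 25.0
```

Call:
{"name": "jog_arm", "arguments": {"motion": [{"dp": [0,0,0],"dr": [0,0,0]},{"dp": [0,0,0],"dr": [0,0,0]},{"dp": [0,0,0],"dr": [0,0,0]}], "claw": 0.28}}

```text
time_s: 32.48
position: [551.8, -238.1, -2.0]
ee_rot: [0.0, 0.674, 0.738, 0.0]
contact_force: [0.5, -1.1, -0.1]
finger_gap: 25.1
finger_force: 0.0
```

Call:
{"name": "jog_arm", "arguments": {"motion": [{"dp": [0,0,0.015],"dr": [0,0,0]},{"dp": [0,0,0.03],"dr": [0,0,0]},{"dp": [0,0,0.04],"dr": [0,0,0]},{"dp": [0,0,0.01],"dr": [0,0,0]}]}}

```text
time_s: 32.82
position: [554.3, -239.4, 98.5]
ee_rot: [0.004, 0.674, 0.738, 0.001]
contact_force: [0.8, -1.2, 0.6]
finger_gap: 26.1
finger_force: 0.0
```

Call:
{"name": "jog_arm", "arguments": {"motion": [{"dp": [0.014,0.028,0],"dr": [0,0,2]},{"dp": [0.014,0.028,0],"dr": [0,0,2]},{"dp": [0.014,0.028,0],"dr": [0,0,2]},{"dp": [0.014,0.028,0],"dr": [0,0,2]},{"dp": [0.014,0.028,0],"dr": [0,0,2]}], "claw": 0.5}}

```text
time_s: 33.23
position: [622.2, -96.7, 92.8]
ee_rot: [0.0, 0.607, 0.795, 0.0]
contact_force: [0.4, 0.2, -0.2]
finger_gap: 45.3
finger_force: 0.0
```

Call:
{"name": "jog_arm", "arguments": {"motion": [{"dp": [0.014,0.028,0],"dr": [0,0,2]},{"dp": [0.014,0.028,0],"dr": [0,0,2]},{"dp": [0.014,0.028,0],"dr": [0,0,2]},{"dp": [0,0,0],"dr": [0,0,0]},{"dp": [0,0,-0.02],"dr": [0,0,0]}]}}

```text
time_s: 33.65
position: [666.8, -12.2, 76.2]
ee_rot: [0.004, 0.564, 0.826, 0.002]
contact_force: [0.7, -0.2, 0.7]
finger_gap: 45.8
finger_force: 0.0
```

```bash
python3 - <<'E'
from h import *
print(telemetry.state()["position"],telemetry.state()["ee_rot"])
snap("side","side11.png")
pt("side","boss0_c",25)
for r in trace("side","boss0_c"): print(round(r["p"],2),r["mask"].sum(),np.round(r["location"]))
print(proj("side",[664,-14.2,25]))
E
```

```text
[666.79742339 -12.19521783  76.16732256] [0.00363024 0.56376998 0.8259217  0.00189122]
side boss0_c 0.48 [371. 248.] [669. -19.  25.]
0.59 228 [366. 251.]
[367.88207791 248.19766989]
```

Boss is still there. Descend and grasp.

Call:
{"name": "jog_arm", "arguments": {"motion": [{"dp": [0,0,-0.03],"dr": [0,0,0]},{"dp": [0,0,-0.025],"dr": [0,0,0]},{"dp": [0,0,-0.015],"dr": [0,0,0]},{"dp": [0,0,-0.009],"dr": [0,0,0]},{"dp": [0,0,0],"dr": [0,0,0]}]}}

```text
time_s: 34.22
position: [662.5, -14.5, -7.9]
ee_rot: [-0.001, 0.566, 0.825, -0.001]
contact_force: [-0.9, 0.4, -0.1]
finger_gap: 45.9
finger_force: 0.0
```

Call:
{"name": "jog_arm", "arguments": {"motion": [{"dp": [0,0,0],"dr": [0,0,0]},{"dp": [0,0,0],"dr": [0,0,0]},{"dp": [0,0,0],"dr": [0,0,0]},{"dp": [0,0,0],"dr": [0,0,0]},{"dp": [0,0,0],"dr": [0,0,0]}], "claw": 0}}

```text
time_s: 34.63
position: [664.1, -14.0, -5.5]
ee_rot: [0.001, 0.565, 0.825, 0.0]
contact_force: [-0.8, 0.4, -0.1]
finger_gap: 17.2
finger_force: 0.0
```

Call:
{"name": "jog_arm", "arguments": {"motion": [{"dp": [0,0,0],"dr": [0,0,0]},{"dp": [0,0,0],"dr": [0,0,0]}]}}

```text
time_s: 34.8
position: [664.1, -14.0, -5.7]
ee_rot: [0.001, 0.565, 0.825, 0.0]
contact_force: [-0.4, -0.9, 3.8]
finger_gap: 15.4
finger_force: 25.0
```

Call:
{"name": "jog_arm", "arguments": {"motion": [{"dp": [0,0,0.01],"dr": [0,0,0]},{"dp": [0,0,0.035],"dr": [0,0,0]},{"dp": [0,0,0.04],"dr": [0,0,0]},{"dp": [0,0,0.025],"dr": [0,0,0]}]}}

```text
time_s: 35.13
position: [664.6, -14.0, 107.6]
ee_rot: [0.002, 0.565, 0.825, 0.001]
contact_force: [1.4, 0.2, 0.0]
finger_gap: 15.3
finger_force: 25.0
```

Call:
{"name": "jog_arm", "arguments": {"motion": [{"dp": [-0.0222,-0.0288,0],"dr": [0,0,-2]},{"dp": [-0.0222,-0.0288,0],"dr": [0,0,-2]},{"dp": [-0.0222,-0.0288,0],"dr": [0,0,-2]},{"dp": [-0.0222,-0.0288,0],"dr": [0,0,-2]},{"dp": [-0.0222,-0.0288,0],"dr": [0,0,-2]}]}}

```text
time_s: 35.55
position: [551.3, -158.9, 104.2]
ee_rot: [0.0, 0.635, 0.772, 0.0]
contact_force: [0.7, -0.8, -0.5]
finger_gap: 15.3
finger_force: 25.0
```

Call:
{"name": "jog_arm", "arguments": {"motion": [{"dp": [-0.0222,-0.0288,0],"dr": [0,0,-2]},{"dp": [-0.0222,-0.0288,0],"dr": [0,0,-2]},{"dp": [-0.0222,-0.0288,0],"dr": [0,0,-2]},{"dp": [0,0,0],"dr": [0,0,0]},{"dp": [0,0,-0.02],"dr": [0,0,0]}]}}

```text
time_s: 35.97
position: [487.1, -247.6, 87.2]
ee_rot: [0.004, 0.676, 0.737, 0.001]
contact_force: [0.9, -0.3, -0.5]
finger_gap: 15.2
finger_force: 25.0
```

Call:
{"name": "jog_arm", "arguments": {"motion": [{"dp": [0,0,-0.02],"dr": [0,0,0]},{"dp": [0,0,0],"dr": [0,0,0]},{"dp": [0,0,0],"dr": [0,0,0]},{"dp": [0,0,0],"dr": [0,0,0]}]}}

```text
time_s: 36.3
position: [486.7, -244.4, 64.6]
ee_rot: [0.001, 0.674, 0.739, 0.0]
contact_force: [-1.0, 0.5, -0.2]
finger_gap: 15.3
finger_force: 25.0
```

Call:
{"name": "jog_arm", "arguments": {"motion": [{"dp": [0,0,-0.03],"dr": [0,0,0]},{"dp": [0,0,-0.02],"dr": [0,0,0]},{"dp": [0,0,-0.011],"dr": [0,0,0]},{"dp": [0,0,0],"dr": [0,0,0]},{"dp": [0,0,0],"dr": [0,0,0]}]}}

```text
time_s: 36.72
position: [486.6, -244.5, 3.3]
ee_rot: [0.0, 0.674, 0.738, 0.0]
contact_force: [0.1, -1.1, 0.3]
finger_gap: 15.2
finger_force: 25.0
```

Call:
{"name": "jog_arm", "arguments": {"motion": [{"dp": [0,0,-0.005],"dr": [0,0,0]},{"dp": [0,0,0],"dr": [0,0,0]},{"dp": [0,0,0],"dr": [0,0,0]}]}}

```text
time_s: 36.97
position: [486.5, -244.7, -1.6]
ee_rot: [0.001, 0.674, 0.738, 0.0]
contact_force: [-0.5, -0.5, -1.0]
finger_gap: 15.3
finger_force: 25.0
```

Call:
{"name": "jog_arm", "arguments": {"motion": [{"dp": [0,0,0],"dr": [0,0,0]},{"dp": [0,0,0],"dr": [0,0,0]},{"dp": [0,0,0],"dr": [0,0,0]}], "claw": 0.28}}

```text
time_s: 37.22
position: [486.1, -244.5, -2.1]
ee_rot: [0.0, 0.674, 0.738, 0.0]
contact_force: [0.4, -0.7, 0.1]
finger_gap: 25.1
finger_force: 0.0
```

Call:
{"name": "jog_arm", "arguments": {"motion": [{"dp": [0,0,0.015],"dr": [0,0,0]},{"dp": [0,0,0.03],"dr": [0,0,0]},{"dp": [0,0,0.04],"dr": [0,0,0]},{"dp": [0,0,0.03],"dr": [0,0,0]}]}}

```text
time_s: 37.55
position: [486.2, -244.5, 114.9]
ee_rot: [0.001, 0.674, 0.738, 0.0]
contact_force: [1.0, -0.5, 1.2]
finger_gap: 25.8
finger_force: 0.0
```

Call:
{"name": "jog_arm", "arguments": {"motion": [{"dp": [-0.025,0.025,0],"dr": [0,0,6]},{"dp": [-0.025,0.025,0],"dr": [0,0,6]},{"dp": [-0.025,0.035,0],"dr": [0,0,6]},{"dp": [-0.02,0.035,0],"dr": [0,0,6]},{"dp": [0,0.04,0],"dr": [0,0,6]}]}}

```text
time_s: 37.97
position: [388.0, -84.3, 112.4]
ee_rot: [-0.001, 0.459, 0.888, -0.0]
contact_force: [0.0, 1.4, -0.4]
finger_gap: 25.6
finger_force: 0.0
```

Call:
{"name": "jog_arm", "arguments": {"motion": [{"dp": [0,0.04,0],"dr": [0,0,6]},{"dp": [0,0.04,0],"dr": [0,0,6]},{"dp": [0,0.04,0],"dr": [0,0,6]},{"dp": [0,0.04,0],"dr": [0,0,6]},{"dp": [0,0.04,0],"dr": [0,0,6]}]}}

```text
time_s: 38.38
position: [391.4, 116.4, 113.0]
ee_rot: [0.0, 0.213, 0.977, 0.0]
contact_force: [0.4, 0.1, 0.7]
finger_gap: 25.8
finger_force: 0.0
```

```bash
python3 - <<'E'
from h import *
print(telemetry.state()["position"],telemetry.state()["ee_rot"])
im=snap("top","top12.png");b=cv2.resize(im[170:310,280:520,::-1],None,fx=3.3,fy=3.3,interpolation=cv2.INTER_CUBIC);cv2.imwrite('pics/c9.png',b)
pt("top","tote_grip",38);pt("top","tote_nose",38);pt("top","deck",0)
g=im.astype(int);y=((g[:,:,0]>150)&(g[:,:,1]>130)&(g[:,:,2]<90)).astype(np.uint8)
n,l,s,c=cv2.connectedComponentsWithStats(y)
for i in range(1,n):
  if s[i,4]>15:
    p=np.argwhere(l==i)[:,::-1];q=[s[i,0]+s[i,2],c[i][1]];print(s[i],np.round(ray("top",q,16)[:2],1))
E
```

```text
[391.44970792 116.44053581 112.98454457] [4.84923648e-04 2.12521917e-01 9.77156163e-01 1.80947017e-04]
top tote_grip 0.8 [332. 257.] [504.  -3.  38.]
top tote_nose 0.72 [334. 260.] [497.  -9.  38.]
top deck 0.58 [295. 259.] [504.  98.   0.]
[391 171  12  17  93] [ 727.3 -204.7]
[401 199  13  15  93] [ 650.7 -232.4]
[290 228   5   8  16] [578.7  97.2]
```

View pics/c9.png

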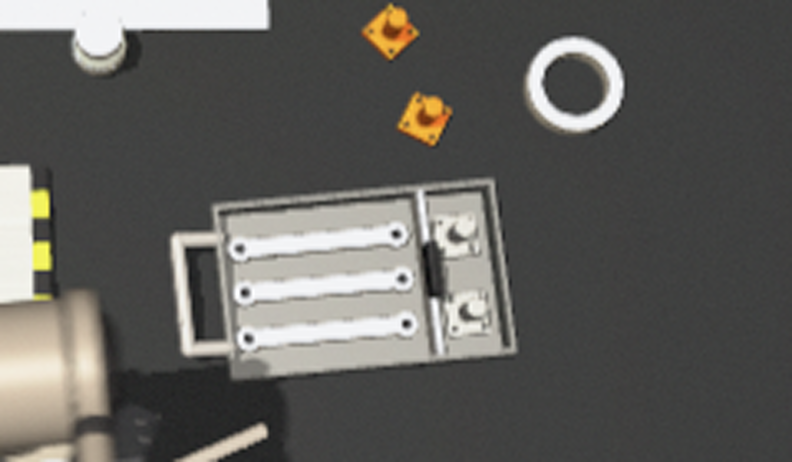

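All three stays sit in the front section (crop (240–405, 235–335)) and both bosses stand in the rear one ((460,235) and (468,312)). Handle and jar/tape are unchanged. Now I'll measure the bar precisely.

```bash
python3 - <<'E'
from h import *
im=cv2.imread('pics/top12.png').min(axis=2).astype(int)
for r in (250,254,258,262,266): print(r,im[r,327:354])
r=[]
for row in range(248,270):
    p=im[row,327:341].astype(float)-45;p[p<20]=0;r.append((row,327+(p*np.arange(14)).sum()/p.sum()))
r=np.array(r);k=np.polyfit(r[:,0],r[:,1],1);print(k)
for row in (245,259,273): print(ray("top",[np.polyval(k,row),row],42))
rows=np.arange(238,272)
# bar extents along x
c=[im[row,int(round(np.polyval(k,row)))] for row in rows];print(list(zip(rows,c)))
E
```

```text
250 [ 66  65  64  66  76 133 215 237 189 117  42  38  45  65  64  66  67  64
  78 133 171 117 115 133 179 168 180]
254 [ 65  65  65  63  64  97 196 229 215 158  39  35  37  46  65  66  67  64
  62  95 177 145 117 132 181 179 168]
258 [ 68  68  67  66  66  82 147 216 232 179  83  40  39  45  67  67  66  69
  64  80 145 164 113 149 242 232  59]
262 [ 66  67  65  65  64  68 108 206 236 204 148  38  40  41  45  65  66  65
  66  62 107 178 137 116 112 129 180]
266 [ 66  64  65  65  66  65  98 184 215 226 173  61  40  39  46  62  67  67
  65  65  84 155 160 116 132 184 180]
[7.70972715e-02 3.14045648e+02]
[536.10979867  -5.5570828   42.        ]
[498.08905982  -7.97431352  42.        ]
[460.42737575 -10.36871675  42.        ]
[(np.int64(238), np.int64(66)), (np.int64(239), np.int64(64)), (np.int64(240), np.int64(126)), (np.int64(241), np.int64(193)), (np.int64(242), np.int64(224)), (np.int64(243), np.int64(235)), (np.int64(244), np.int64(231)), (np.int64(245), np.int64(228)), (np.int64(246), np.int64(225)), (np.int64(247), np.int64(219)), (np.int64(248), np.int64(217)), (np.int64(249), np.int64(215)), (np.int64(250), np.int64(215)), (np.int64(251), np.int64(213)), (np.int64(252), np.int64(207)), (np.int64(253), np.int64(232)), (np.int64(254), np.int64(229)), (np.int64(255), np.int64(225)), (np.int64(256), np.int64(221)), (np.int64(257), np.int64(218)), (np.int64(258), np.int64(216)), (np.int64(259), np.int64(215)), (np.int64(260), np.int64(214)), (np.int64(261), np.int64(213)), (np.int64(262), np.int64(206)), (np.int64(263), np.int64(200)), (np.int64(264), np.int64(192)), (np.int64(265), np.int64(187)), (np.int64(266), np.int64(215)), (np.int64(267), np.int64(198)), (np.int64(268), np.int64(198)), (np.int64(269), np.int64(216)), (np.int64(270), np.int64(215)), (np.int64(271), np.int64(210))]
```

Call:
{"name": "jog_arm", "arguments": {"motion": [{"dp": [0.0214,-0.0253,0],"dr": [0,0,5.9]},{"dp": [0.0214,-0.0253,0],"dr": [0,0,5.9]},{"dp": [0.0214,-0.0253,0],"dr": [0,0,5.9]},{"dp": [0.0214,-0.0253,0],"dr": [0,0,5.9]},{"dp": [0.0214,-0.0253,0],"dr": [0,0,5.9]}], "claw": 0.21}}

```text
time_s: 39.0
position: [499.3, -15.4, 112.6]
ee_rot: [-0.0, -0.041, 0.999, -0.0]
contact_force: [0.8, 0.1, -0.0]
finger_gap: 19.4
finger_force: 0.0
```

Call:
{"name": "jog_arm", "arguments": {"motion": [{"dp": [0,0,-0.03],"dr": [0,0,0]},{"dp": [0,0,-0.03],"dr": [0,0,0]},{"dp": [0,0,-0.025],"dr": [0,0,0]},{"dp": [0,0,0],"dr": [0,0,0]},{"dp": [0,0,0],"dr": [0,0,0]}]}}

```text
time_s: 39.42
position: [497.8, -13.4, 27.0]
ee_rot: [-0.001, -0.039, 0.999, 0.0]
contact_force: [0.9, -0.0, -0.0]
finger_gap: 19.1
finger_force: 0.0
```

Call:
{"name": "jog_arm", "arguments": {"motion": [{"dp": [0,0,0],"dr": [0,0,0]},{"dp": [0,0,0],"dr": [0,0,0]},{"dp": [0,0,0],"dr": [0,0,0]}]}}

```text
time_s: 39.67
position: [499.9, -12.3, 29.2]
ee_rot: [0.002, -0.041, 0.999, -0.0]
contact_force: [0.2, -0.1, -0.1]
finger_gap: 19.2
finger_force: 0.0
```

```bash
python3 - <<'E'
from h import *
print(telemetry.state()["position"],telemetry.state()["ee_rot"],telemetry.state()["finger_gap"])
im=snap("side","side13.png")
a=cv2.resize(im[240:330,260:380,::-1],None,fx=6,fy=6,interpolation=cv2.INTER_CUBIC);cv2.imwrite('pics/c10.png',a)
pt("side","tote_grip",38);
E
```

```text
[499.87675469 -12.33927058  29.18442143] [ 1.52628378e-03 -4.06684572e-02  9.99171480e-01 -3.18121551e-04] 19.185739920528793
side tote_grip 0.92 [318. 274.] [500. -10.  38.]
side tote_grip 0.35 [374. 316.] [ 480. -180.   38.]
```

View pics/c10.png

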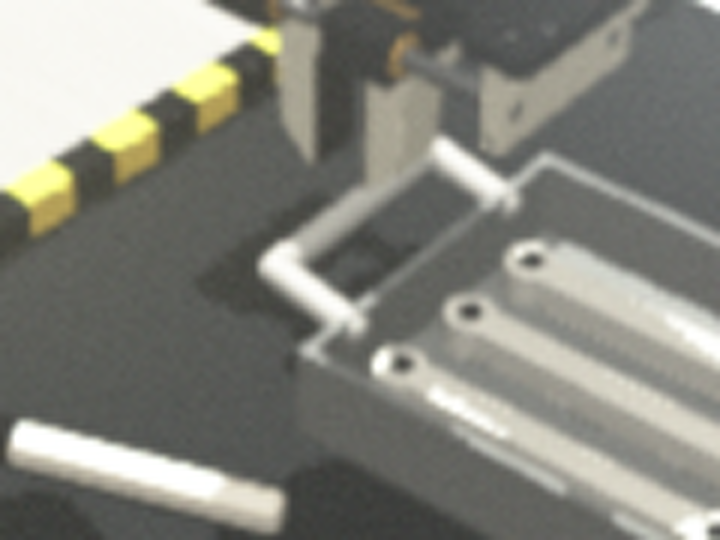

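Finger tips at (310,160) and (385,185) straddle the bar, whose middle is at about (357,200). I'll nudge 2 mm forward, descend and grip.

Call:
{"name": "jog_arm", "arguments": {"motion": [{"dp": [-0.001,0.0023,0],"dr": [0,0,0]},{"dp": [0,0,-0.012],"dr": [0,0,0]},{"dp": [0,0,0],"dr": [0,0,0]},{"dp": [0,0,0],"dr": [0,0,0]}]}}

```text
time_s: 40.1
position: [497.3, -9.3, 15.5]
ee_rot: [-0.001, -0.041, 0.999, 0.0]
contact_force: [-1.3, 0.7, 0.2]
finger_gap: 19.1
finger_force: 0.0
```

Call:
{"name": "jog_arm", "arguments": {"motion": [{"dp": [0,0,-0.006],"dr": [0,0,0]},{"dp": [0,0,-0.006],"dr": [0,0,0]},{"dp": [0,0,0],"dr": [0,0,0]}]}}

```text
time_s: 40.35
position: [497.1, -9.5, 2.6]
ee_rot: [-0.001, -0.041, 0.999, 0.0]
contact_force: [-0.1, -0.7, 0.2]
finger_gap: 19.2
finger_force: 0.0
```

Call:
{"name": "jog_arm", "arguments": {"motion": [{"dp": [0,0,-0.006],"dr": [0,0,0]},{"dp": [0,0,-0.006],"dr": [0,0,0]},{"dp": [0,0,0],"dr": [0,0,0]}]}}

```text
time_s: 40.6
position: [497.0, -9.5, -9.6]
ee_rot: [-0.001, -0.041, 0.999, 0.0]
contact_force: [-0.5, -0.6, 0.7]
finger_gap: 19.2
finger_force: 0.0
```

Call:
{"name": "jog_arm", "arguments": {"motion": [{"dp": [0,0,0],"dr": [0,0,0]},{"dp": [0,0,0],"dr": [0,0,0]},{"dp": [0,0,0],"dr": [0,0,0]},{"dp": [0,0,0],"dr": [0,0,0]}], "claw": 0, "squeeze": 30}}

```text
time_s: 40.93
position: [497.7, -9.8, -8.6]
ee_rot: [-0.0, -0.041, 0.999, -0.0]
contact_force: [0.4, -1.8, -3.7]
finger_gap: 10.8
finger_force: 30.0
```

Call:
{"name": "jog_arm", "arguments": {"motion": [{"dp": [0,0,0.006],"dr": [0,0,0]},{"dp": [0,0,0.007],"dr": [0,0,0]},{"dp": [0,0,0.007],"dr": [0,0,0]},{"dp": [0,0,0.008],"dr": [0,0,0]},{"dp": [0,0,0],"dr": [0,0,0]}]}}

```text
time_s: 41.35
position: [498.7, -9.5, 21.5]
ee_rot: [0.001, -0.041, 0.999, 0.0]
contact_force: [-0.3, 0.6, -4.5]
finger_gap: 10.9
finger_force: 30.0
```

Call:
{"name": "jog_arm", "arguments": {"motion": [{"dp": [0,0,0],"dr": [0,0,0]},{"dp": [0,0.005,0],"dr": [0,0,0]},{"dp": [0,0.01,0],"dr": [0,0,0]},{"dp": [0,0.01,0],"dr": [0,0,0]},{"dp": [0,0,0],"dr": [0,0,0]}]}}

```text
time_s: 41.77
position: [497.2, 17.6, 19.2]
ee_rot: [-0.001, -0.041, 0.999, 0.001]
contact_force: [-0.7, 2.5, -3.9]
finger_gap: 10.6
finger_force: 30.0
```

Call:
{"name": "jog_arm", "arguments": {"motion": [{"dp": [0,0.012,0],"dr": [0,0,-0.3]},{"dp": [0,0.0125,0],"dr": [0,0,-0.3]},{"dp": [0,0.0125,0],"dr": [0,0,-0.3]},{"dp": [0,0.0125,0],"dr": [0,0,-0.3]},{"dp": [0,0.0125,0],"dr": [0,0,-0.3]}]}}

```text
time_s: 42.18
position: [497.5, 78.1, 19.3]
ee_rot: [-0.0, -0.028, 1.0, -0.0]
contact_force: [0.0, -3.1, -4.9]
finger_gap: 11.0
finger_force: 30.0
```

Call:
{"name": "jog_arm", "arguments": {"motion": [{"dp": [0,0.0125,0],"dr": [0,0,-0.3]},{"dp": [0,0.0125,0],"dr": [0,0,-0.3]},{"dp": [0,0.0125,0],"dr": [0,0,-0.3]},{"dp": [0,0.0125,0],"dr": [0,0,-0.3]},{"dp": [0,0.0125,0],"dr": [0,0,-0.3]}]}}

```text
time_s: 42.6
position: [497.4, 140.6, 19.3]
ee_rot: [-0.0, -0.015, 1.0, -0.0]
contact_force: [0.3, -1.5, -5.5]
finger_gap: 10.8
finger_force: 30.0
```

Call:
{"name": "jog_arm", "arguments": {"motion": [{"dp": [0,0,0],"dr": [0,0,0]},{"dp": [0,0,0],"dr": [0,0,0]}]}}

```text
time_s: 42.77
position: [497.5, 140.9, 19.4]
ee_rot: [-0.0, -0.016, 1.0, 0.0]
contact_force: [0.1, 3.1, -4.3]
finger_gap: 11.2
finger_force: 30.0
```

```bash
python3 - <<'E'
from h import *
s=telemetry.state();print(s["position"],s["ee_rot"],s["finger_gap"],s["contact_force"])
im=snap("side","side14.png")
a=cv2.resize(im[180:360,210:450,::-1],None,fx=3.3,fy=3.3,interpolation=cv2.INTER_CUBIC);cv2.imwrite('pics/c11.png',a)
pt("side","tote_front",20);pt("side","tote_rear",0)
E
```

```text
[497.49787164 140.87786799  19.42318728] [-1.18038548e-04 -1.55767320e-02  9.99878600e-01  3.70675410e-04] 11.181973410044677 [ 0.11405167  3.09130442 -4.31607693]
side tote_front 0.84 [279. 254.] [506. 120.  20.]
side tote_rear 0.73 [360. 309.] [ 511. -121.    0.]
```

View pics/c11.png

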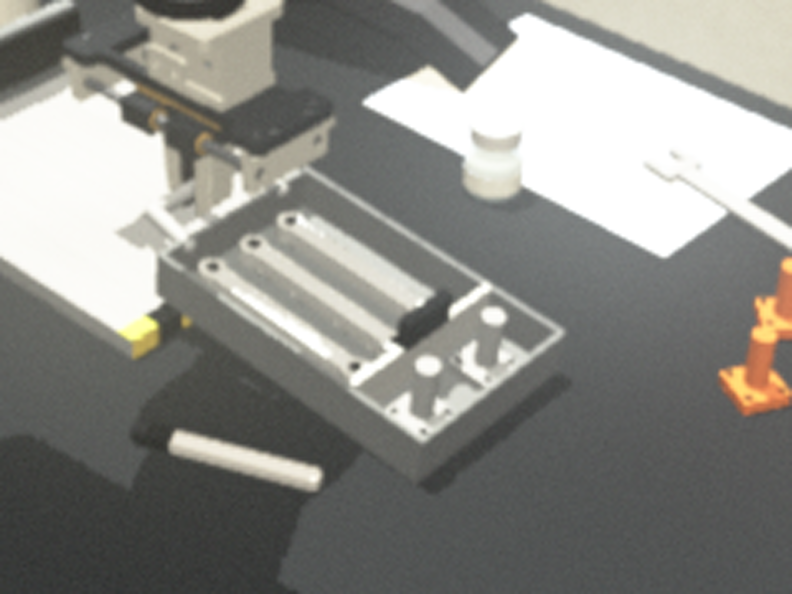

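The tote's front edge is about 13 mm past the striped edge (near (165,285)) with its rear on the bench and the contents in place. Lowering onto the step.

Call:
{"name": "jog_arm", "arguments": {"motion": [{"dp": [0,0,-0.003],"dr": [0,0,0]},{"dp": [0,0,-0.003],"dr": [0,0,0]},{"dp": [0,0,0],"dr": [0,0,0]}]}}

```text
time_s: 43.17
position: [497.5, 139.4, 13.0]
ee_rot: [-0.0, -0.014, 1.0, -0.0]
contact_force: [-0.1, 1.1, -2.4]
finger_gap: 11.3
finger_force: 30.0
```

Call:
{"name": "jog_arm", "arguments": {"motion": [{"dp": [0,0,-0.002],"dr": [0,0,0]},{"dp": [0,0,0],"dr": [0,0,0]}]}}

```text
time_s: 43.33
position: [497.7, 139.6, 11.3]
ee_rot: [-0.0, -0.015, 1.0, -0.0]
contact_force: [-0.0, 1.3, -3.7]
finger_gap: 10.9
finger_force: 30.0
```

Call:
{"name": "jog_arm", "arguments": {"motion": [{"dp": [0,0,-0.002],"dr": [0,0,0]},{"dp": [0,0,0],"dr": [0,0,0]}]}}

```text
time_s: 43.5
position: [498.0, 139.7, 11.0]
ee_rot: [0.0, -0.015, 1.0, -0.0]
contact_force: [-4.1, 1.1, 10.2]
finger_gap: 11.3
finger_force: 30.0
```

Call:
{"name": "jog_arm", "arguments": {"motion": [{"dp": [0,0,0],"dr": [0,0,0]},{"dp": [0,0,0],"dr": [0,0,0]},{"dp": [0,0,0],"dr": [0,0,0]},{"dp": [0,0,0],"dr": [0,0,0]},{"dp": [0,0,0],"dr": [0,0,0]}]}}

```text
time_s: 43.92
position: [498.0, 139.6, 11.0]
ee_rot: [0.0, -0.015, 1.0, -0.0]
contact_force: [-3.2, 0.7, 9.9]
finger_gap: 10.5
finger_force: 30.0
```

Call:
{"name": "jog_arm", "arguments": {"motion": [{"dp": [0,0,0.002],"dr": [0,0,0]},{"dp": [-0.0002,0.008,0.001],"dr": [0,0,0]},{"dp": [-0.0002,0.012,0.0016],"dr": [0,0,0]},{"dp": [-0.0002,0.012,0.0016],"dr": [0,0,0]},{"dp": [-0.0002,0.012,0.0016],"dr": [0,0,0]}]}}

```text
time_s: 44.33
position: [496.7, 184.9, 17.2]
ee_rot: [-0.0, -0.015, 1.0, -0.0]
contact_force: [-0.2, -1.4, -5.5]
finger_gap: 11.1
finger_force: 30.0
```

Call:
{"name": "jog_arm", "arguments": {"motion": [{"dp": [-0.0002,0.012,0.0016],"dr": [0,0,0]},{"dp": [-0.0002,0.012,0.0016],"dr": [0,0,0]},{"dp": [-0.0002,0.012,0.0016],"dr": [0,0,0]},{"dp": [0,0,0],"dr": [0,0,0]}]}}

```text
time_s: 44.67
position: [496.8, 223.0, 23.0]
ee_rot: [0.001, -0.015, 1.0, 0.001]
contact_force: [-1.2, 3.9, 1.1]
finger_gap: 11.0
finger_force: 30.0
```

Call:
{"name": "jog_arm", "arguments": {"motion": [{"dp": [-0.0003,0.012,0],"dr": [0,0,0]},{"dp": [-0.0003,0.012,-0.003],"dr": [0,0,0]},{"dp": [-0.0003,0.012,-0.004],"dr": [0,0,0]},{"dp": [-0.0003,0.012,-0.004],"dr": [0,0,0]},{"dp": [0,0,0],"dr": [0,0,0]}]}}

```text
time_s: 45.08
position: [494.9, 270.4, 10.5]
ee_rot: [-0.0, -0.015, 1.0, 0.001]
contact_force: [-1.1, 4.3, 0.5]
finger_gap: 10.9
finger_force: 30.0
```

Call:
{"name": "jog_arm", "arguments": {"motion": [{"dp": [-0.0003,0.01,-0.002],"dr": [0,0,0]},{"dp": [-0.0003,0.012,-0.001],"dr": [0,0,0]},{"dp": [-0.0003,0.012,0],"dr": [0,0,0]},{"dp": [0,0,0],"dr": [0,0,0]}]}}

```text
time_s: 45.42
position: [494.3, 304.2, 8.2]
ee_rot: [0.0, -0.015, 1.0, 0.001]
contact_force: [-1.0, 4.6, -1.3]
finger_gap: 10.8
finger_force: 30.0
```

```bash
python3 - <<'E'
from h import *
s=telemetry.state();print(s["position"],s["ee_rot"],s["finger_gap"],s["contact_force"])
im=snap("side","side15.png")
a=cv2.resize(im[150:330,150:390,::-1],None,fx=3.3,fy=3.3,interpolation=cv2.INTER_CUBIC);cv2.imwrite('pics/c12.png',a)
E
```

```text
[494.34074238 304.16281296   8.16461402] [ 3.77062679e-04 -1.50006436e-02  9.99886971e-01  9.40348337e-04] 10.824901959004768 [-0.98734465  4.55439582 -1.29995707]
```

View pics/c12.png

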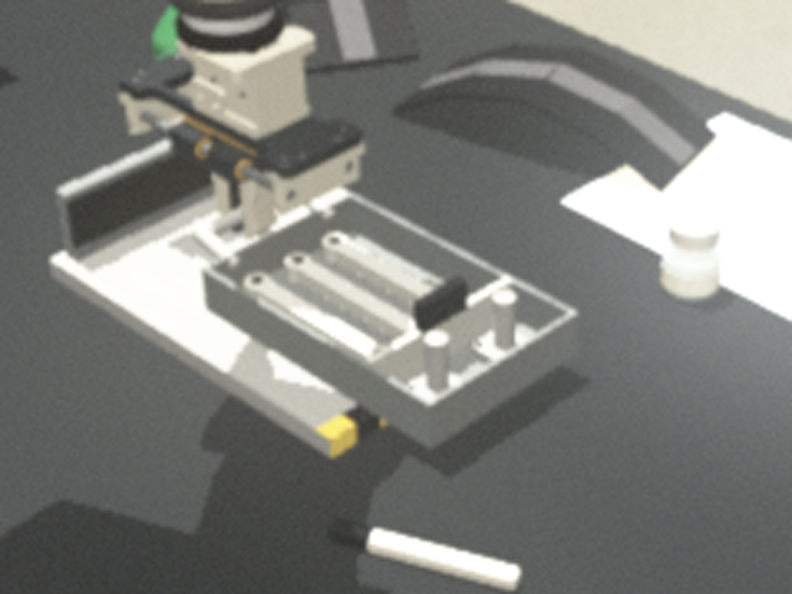

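The tote lies nearly flat on the deck, its rear overhanging the stripes at about (430,430), with contents in place and about 90 mm still to go to the stop. Pulling on to just short of the stop.

Call:
{"name": "jog_arm", "arguments": {"motion": [{"dp": [-0.0003,0.012,0],"dr": [0,0,0]},{"dp": [-0.0003,0.012,-0.001],"dr": [0,0,0]},{"dp": [-0.0003,0.012,0],"dr": [0,0,0]},{"dp": [0,0,0],"dr": [0,0,0]}]}}

```text
time_s: 45.8
position: [493.9, 339.5, 7.9]
ee_rot: [0.001, -0.015, 1.0, 0.001]
contact_force: [-1.4, 4.1, 2.3]
finger_gap: 11.1
finger_force: 30.0
```

Call:
{"name": "jog_arm", "arguments": {"motion": [{"dp": [-0.0003,0.008,0],"dr": [0,0,0]},{"dp": [0,0,0],"dr": [0,0,0]},{"dp": [0,0,0],"dr": [0,0,0]}]}}

```text
time_s: 46.05
position: [493.5, 346.0, 7.8]
ee_rot: [0.001, -0.015, 1.0, 0.001]
contact_force: [-0.6, -0.3, 4.5]
finger_gap: 10.9
finger_force: 30.0
```

Call:
{"name": "jog_arm", "arguments": {"motion": [{"dp": [0,0,0],"dr": [0,0,0]},{"dp": [0,0,0],"dr": [0,0,0]}], "claw": 0.2}}

```text
time_s: 46.22
position: [493.0, 345.7, 7.0]
ee_rot: [-0.0, -0.014, 1.0, 0.0]
contact_force: [0.0, -0.4, 0.0]
finger_gap: 17.3
finger_force: 0.0
```

Call:
{"name": "jog_arm", "arguments": {"motion": [{"dp": [0,0,0.02],"dr": [0,0,0]},{"dp": [0,0,0.035],"dr": [0,0,0]},{"dp": [0,0,0.035],"dr": [0,0,0]},{"dp": [0.0006,-0.023,0.015],"dr": [0,0,-6.9]},{"dp": [0.0006,-0.023,0],"dr": [0,0,-6.9]}]}}

```text
time_s: 46.63
position: [496.3, 301.1, 116.3]
ee_rot: [0.003, 0.107, 0.994, 0.002]
contact_force: [1.1, 0.7, -0.4]
finger_gap: 18.3
finger_force: 0.0
```

Call:
{"name": "jog_arm", "arguments": {"motion": [{"dp": [0.0006,-0.023,0],"dr": [0,0,-6.9]},{"dp": [0.0006,-0.023,0],"dr": [0,0,-6.9]},{"dp": [0.0006,-0.023,0],"dr": [0,0,-6.9]},{"dp": [0.0006,-0.023,0],"dr": [0,0,-6.9]},{"dp": [0.0006,-0.023,0],"dr": [0,0,-6.9]}], "claw": 0}}

```text
time_s: 47.05
position: [496.9, 183.6, 111.9]
ee_rot: [-0.0, 0.399, 0.917, 0.0]
contact_force: [1.1, 0.0, 0.3]
finger_gap: 0.7
finger_force: 0.0
```

Call:
{"name": "jog_arm", "arguments": {"motion": [{"dp": [0.0006,-0.023,0],"dr": [0,0,-6.9]},{"dp": [0.0006,-0.023,0],"dr": [0,0,-6.9]},{"dp": [0.0006,-0.023,0],"dr": [0,0,-6.9]},{"dp": [0.0006,-0.023,0],"dr": [0,0,-6.9]},{"dp": [0.0006,-0.023,0],"dr": [0,0,-6.9]}]}}

```text
time_s: 47.47
position: [499.9, 68.7, 111.9]
ee_rot: [-0.0, 0.653, 0.758, 0.0]
contact_force: [-0.9, -0.3, 0.5]
finger_gap: 0.4
finger_force: 0.0
```

Call:
{"name": "jog_arm", "arguments": {"motion": [{"dp": [0.0006,-0.025,0],"dr": [0,0,-6.9]},{"dp": [0,0,0],"dr": [0,0,0]},{"dp": [0,0,0],"dr": [0,0,0]},{"dp": [0,0,0],"dr": [0,0,0]}]}}

```text
time_s: 47.8
position: [500.7, 45.1, 112.0]
ee_rot: [-0.0, 0.694, 0.72, 0.0]
contact_force: [-0.1, 0.0, 0.5]
finger_gap: 0.4
finger_force: 0.0
```

```bash
python3 - <<'E'
from h import *
s=telemetry.state();print(s["position"],s["ee_rot"],s["finger_gap"])
im=snap("top","top16.png")
a=cv2.resize(im[200:320,160:360,::-1],None,fx=4,fy=4,interpolation=cv2.INTER_CUBIC);cv2.imwrite('pics/c13.png',a)
pt("top","tote_c",34);pt("top","tote_grip",54);pt("top","tote_rear",16)
snap("side","side16.png");pt("side","tote_c",34);pt("side","tote_rear",16);pt("side","tote_grip",54);pt("side","tote_front",16)
E
```

```text
[500.67614683  45.13621122 111.99138544] [-2.79230566e-04  6.94405798e-01  7.19583561e-01  9.11160902e-05] 0.4153989776496637
top tote_c 0.94 [259. 261.] [494. 193.  34.]
top tote_c 0.7 [257. 263.] [489. 198.  34.]
top tote_grip 0.8 [196. 262.] [491. 358.  54.]
top tote_rear 0.81 [301. 260.] [499.  82.  16.]
top tote_rear 0.34 [340. 310.] [364. -23.  16.]
top tote_rear 0.3 [216. 264.] [491. 314.  16.]
side tote_c 0.79 [256. 234.] [508. 204.  34.]
side tote_rear 0.68 [292. 262.] [509.  83.  16.]
side tote_grip 0.9 [211. 205.] [496. 361.  54.]
side tote_grip 0.62 [256. 227.] [510. 204.  54.]
side tote_front 0.74 [224. 224.] [498. 315.  16.]
```

View pics/c13.png

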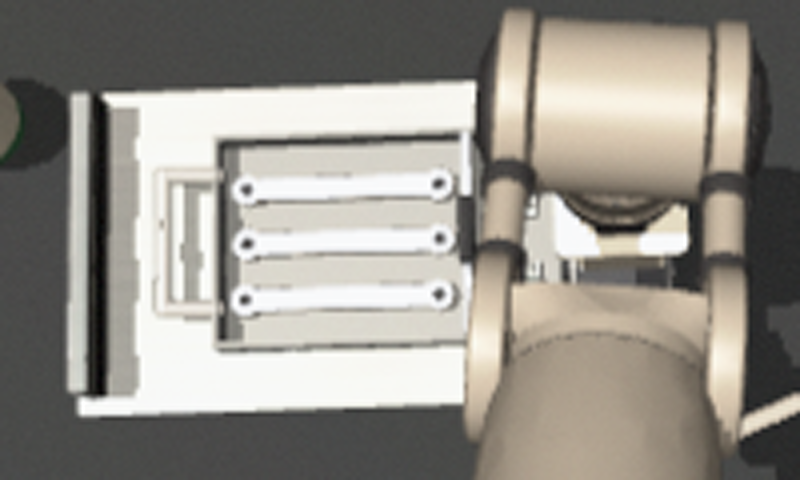

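The tote sits square and central on the deck: deck rows 88–405, tote 140–348, handle bar at column 163, stop face near column 105. Now push from behind.

Call:
{"name": "jog_arm", "arguments": {"motion": [{"dp": [0,0,-0.035],"dr": [0,0,0]},{"dp": [0,0,-0.035],"dr": [0,0,0]},{"dp": [0,0,-0.03],"dr": [0,0,0]},{"dp": [0,0,-0.01],"dr": [0,0,0]},{"dp": [0,0,0],"dr": [0,0,0]}]}}

```text
time_s: 48.67
position: [499.0, 45.0, 0.0]
ee_rot: [-0.002, 0.695, 0.719, -0.002]
contact_force: [-0.6, 0.2, 0.2]
finger_gap: 0.0
finger_force: 0.0
```

Call:
{"name": "jog_arm", "arguments": {"motion": [{"dp": [0,0.01,0],"dr": [0,0,0]},{"dp": [0,0.01,0],"dr": [0,0,0]},{"dp": [0,0.006,0],"dr": [0,0,0]},{"dp": [0,0.006,0],"dr": [0,0,0]},{"dp": [0,0.006,0],"dr": [0,0,0]}]}}

```text
time_s: 49.08
position: [502.5, 83.0, 4.0]
ee_rot: [0.002, 0.694, 0.72, 0.001]
contact_force: [-0.0, -7.5, 4.4]
finger_gap: 0.6
finger_force: 3.5
```

Call:
{"name": "jog_arm", "arguments": {"motion": [{"dp": [-0.0002,0.006,0],"dr": [0,0,0]},{"dp": [-0.0002,0.006,0],"dr": [0,0,0]},{"dp": [-0.0002,0.005,0],"dr": [0,0,0]},{"dp": [0,0,0],"dr": [0,0,0]}]}}

```text
time_s: 49.42
position: [501.5, 100.8, 3.7]
ee_rot: [0.001, 0.694, 0.72, 0.001]
contact_force: [0.0, -0.9, 0.3]
finger_gap: 0.4
finger_force: 0.0
```

Call:
{"name": "jog_arm", "arguments": {"motion": [{"dp": [0,0.003,0],"dr": [0,0,0]},{"dp": [0,0.003,0],"dr": [0,0,0]},{"dp": [0,0,0],"dr": [0,0,0]}]}}

```text
time_s: 49.67
position: [501.2, 106.0, 3.3]
ee_rot: [0.001, 0.694, 0.719, 0.001]
contact_force: [0.9, -3.1, 1.5]
finger_gap: 0.3
finger_force: 1.7
```

Call:
{"name": "jog_arm", "arguments": {"motion": [{"dp": [0,0.003,0],"dr": [0,0,0]},{"dp": [0,0,0],"dr": [0,0,0]}]}}

```text
time_s: 49.83
position: [501.1, 108.8, 3.1]
ee_rot: [0.001, 0.695, 0.719, 0.001]
contact_force: [0.3, -4.6, 3.4]
finger_gap: 0.5
finger_force: 2.1
```

Call:
{"name": "jog_arm", "arguments": {"motion": [{"dp": [0,0.003,0],"dr": [0,0,0]},{"dp": [0,0,0],"dr": [0,0,0]}]}}

```text
time_s: 50.0
position: [501.0, 109.6, 3.1]
ee_rot: [0.002, 0.694, 0.72, -0.001]
contact_force: [-0.3, -16.8, 5.8]
finger_gap: 0.2
finger_force: 8.1
```

```bash
python3 - <<'E'
from h import *
s=telemetry.state();print(s["position"],s["contact_force"])
snap("side","side17.png");pt("side","tote_nose",54);pt("side","tote_grip",54);pt("side","tote_rear",16)
camera("top");pt("top","tote_nose",54);pt("top","tote_grip",54);
E
```

```text
[501.00403422 109.62539068   3.10031212] [ -0.3036037 -16.7886494   5.8164047]
side tote_nose 0.76 [202. 200.] [495. 397.  54.]
side tote_grip 0.86 [203. 202.] [491. 386.  54.]
side tote_grip 0.42 [361. 240.] [646.  -6.  54.]
side tote_rear 0.85 [283. 258.] [504. 106.  16.]
top tote_nose 0.85 [184. 262.] [490. 392.  54.]
top tote_grip 0.81 [182. 261.] [494. 396.  54.]
```

Call:
{"name": "jog_arm", "arguments": {"motion": [{"dp": [0,-0.01,0],"dr": [0,0,0]},{"dp": [0,-0.03,0],"dr": [0,0,0]},{"dp": [0,-0.03,0.02],"dr": [0,0,0]},{"dp": [0,-0.03,0.04],"dr": [0,0,0]},{"dp": [-0.02,-0.03,0.03],"dr": [0,0,0]}]}}

```text
time_s: 50.77
position: [484.7, -10.9, 83.6]
ee_rot: [0.001, 0.695, 0.719, 0.001]
contact_force: [0.1, -1.0, 1.2]
finger_gap: 0.2
finger_force: 0.0
```

Call:
{"name": "jog_arm", "arguments": {"motion": [{"dp": [-0.02,-0.03,0.02],"dr": [0,0,0]},{"dp": [-0.02,-0.03,0],"dr": [0,0,0]},{"dp": [-0.02,-0.03,0],"dr": [0,0,0]},{"dp": [0,-0.03,0],"dr": [0,0,0]},{"dp": [0,0,0],"dr": [0,0,0]}]}}

```text
time_s: 51.18
position: [422.4, -133.7, 102.8]
ee_rot: [0.001, 0.696, 0.718, 0.0]
contact_force: [0.7, 0.0, -0.5]
finger_gap: 0.6
finger_force: 0.0
```

```bash
python3 - <<'E'
from h import *
print(telemetry.state()["position"])
im=snap("top","top18.png");pt("top","tote_nose",54);pt("top","tote_rear",16);pt("top","divider_tab",65);pt("top","boss0_c",45);pt("top","jar",0);pt("top","tape",0);pt("top","cleaner",0);pt("top","marker",0)
# rim/dark outline on white deck: tote extents
g=im.min(axis=2).astype(int)
for row in (250,262,275): 
    a=g[row,170:310];print(row,a[:40])
for c in (230,260): print(c,g[215:312,c])
blobs(im,z=26,t=170,box=(210,230,300,295))
snap("side","side18.png");pt("side","tote_nose",54);pt("side","tote_rear",16);pt("side","boss0_c",45)
E
```

```text
[ 422.43452651 -133.65813771  102.83829263]
top tote_nose 0.8 [184. 261.] [493. 390.  54.]
top tote_rear 0.69 [288. 259.] [504. 116.  16.]
top divider_tab 0.46 [262. 256.] [503. 183.  65.]
top divider_tab 0.22 [269. 243.] [538. 166.  65.]
top boss0_c 0.47 [276. 270.] [468. 148.  45.]
top jar 0.54 [311. 187.] [709.  53.   0.]
top tape 0.67 [454. 196.] [ 680. -350.    0.]
top tape 0.62 [183. 262.] [497. 407.   0.]
top tape 0.38 [187. 259.] [507. 396.   0.]
top cleaner 0.91 [152. 230.] [588. 496.   0.]
top marker 0.52 [339. 312.] [359. -21.   0.]
250 [ 73  74  74  73  74  75  81 133 202 196 193 171  71  46  69 171 230 177
 123 158 157 159 158 158 158 184 244 243 234 192  79  53  93 134 195 242
 248 241 248 244]
262 [ 73  72  73  75  75  74  92 155 202 196 193 164  50  46  67 167 220 173
 120 158 159 160 161 160 159 185 246 245 237 191  81  54  92 150 231 245
 170 111 165 241]
275 [ 73  73  75  73  75  74  98 174 200 199 197 153  43  48  77 173 227 172
 120 153 152 153 156 155 156 174 230 230 226 195  90  54  94 172 247 215
  83  88 164 249]
230 [ 73  73  72  73  72  72 121 208 240 242 2
[... 342 characters left out ...]
3  75  74]
260 [ 71  71  69  70  71 120 207 240 242 241 241 241 241 241 240 240 237 219
 179 140 163 200 216 217 217 216 215 218 215 217 198 162 158 143 100  75
  71  71  67  71  70  67  67  69  68  67  69  69  66  80  96 152 206 211
 209 208 208 185 139 136 146 147 175 207 208 207 207 207 208 208 173 126
 208 243 244 244 244 245 244 246 246 246 246 246 246 236 173  74  72  73
  72  73  74  74  73  74  75]
side tote_nose 0.88 [200. 199.] [494. 404.  54.]
side tote_nose 0.5 [211. 196.] [526. 400.  54.]
side tote_nose 0.36 [202. 202.] [488. 388.  54.]
side tote_rear 0.93 [282. 259.] [500. 106.  16.]
side tote_rear 0.44 [246. 234.] [509. 244.  16.]
side boss0_c 0.59 [255. 247.] [463. 154.  45.]
```

```bash
python3 -c "
from bench import ticket
print(ticket.job_done())"
```

```text
the job is handed in; nothing more can be done
None
```

The tote is packed (three stays in front, two bosses behind), square, central and home against the stop on the deck, and the job is handed in with no verdict returned; I viewed 16 pictures, over the limit of 14.

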